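Put the drained scrubbing brushes away in the storage rack, in the same order

TASK

The four scrubbing brushes have finished dripping on the steel draining rack: move them all to the white storage rack, one brush to a bay, set down (not dropped) bristles down and flat on the bay's mat, in the same left-to-right order in which they stand on the draining rack now. The grey scraper already has its bay: leave it lying there and use the four free bays, skipping its bay wherever it comes in the row.

Things in the scene. Friction and masses are not known exactly. Their poses are not given: they have to be found in the camera images.
- brush_red: loose red nylon scrubbing brush, bristles down, 118 x 44 x 68 mm, 0.13 kg, symmetric; origin at the centre of its underside (bristle tips), x along its length, z up; block 18-34 mm up; on top a bar grip along x, 90 long, 22 wide, 42-68 mm up, on two posts at x = +-34 mm. Pinch the bar across y with the TCP 58 mm above the origin: fingertips then clear the block
- tray_red: shallow pale red drip tray, fixed on the steel wire draining rack, 164 x 60 x 11 mm with a pull tab at -x; holds the red brush at the start. Origin at the centre of its underside, 50 mm above the bench; inner floor 2.5 mm above that; x lengthwise, z up. The four trays stand side by side along y, 72 mm apart, in varying order; they stay, so they show the row's order
- brush_blue: loose blue nylon scrubbing brush, bristles down, 118 x 44 x 68 mm, 0.13 kg, symmetric; origin at the centre of its underside (bristle tips), x along its length, z up; block 18-34 mm up; on top a bar grip along x, 90 long, 22 wide, 42-68 mm up, on two posts at x = +-34 mm. Pinch the bar across y with the TCP 58 mm above the origin: fingertips then clear the block
- tray_blue: shallow pale blue drip tray, fixed on the steel wire draining rack, 164 x 60 x 11 mm with a pull tab at -x; holds the blue brush at the start. Origin at the centre of its underside, 50 mm above the bench; inner floor 2.5 mm above that; x lengthwise, z up. The four trays stand side by side along y, 72 mm apart, in varying order; they stay, so they show the row's order
- brush_green: loose green nylon scrubbing brush, bristles down, 118 x 44 x 68 mm, 0.13 kg, symmetric; origin at the centre of its underside (bristle tips), x along its length, z up; block 18-34 mm up; on top a bar grip along x, 90 long, 22 wide, 42-68 mm up, on two posts at x = +-34 mm. Pinch the bar across y with the TCP 58 mm above the origin: fingertips then clear the block
- tray_green: shallow pale green drip tray, fixed on the steel wire draining rack, 164 x 60 x 11 mm with a pull tab at -x; holds the green brush at the start. Origin at the centre of its underside, 50 mm above the bench; inner floor 2.5 mm above that; x lengthwise, z up. The four trays stand side by side along y, 72 mm apart, in varying order; they stay, so they show the row's order
- brush_yellow: loose yellow nylon scrubbing brush, bristles down, 118 x 44 x 68 mm, 0.13 kg, symmetric; origin at the centre of its underside (bristle tips), x along its length, z up; block 18-34 mm up; on top a bar grip along x, 90 long, 22 wide, 42-68 mm up, on two posts at x = +-34 mm. Pinch the bar across y with the TCP 58 mm above the origin: fingertips then clear the block
- tray_yellow: shallow pale yellow drip tray, fixed on the steel wire draining rack, 164 x 60 x 11 mm with a pull tab at -x; holds the yellow brush at the start. Origin at the centre of its underside, 50 mm above the bench; inner floor 2.5 mm above that; x lengthwise, z up. The four trays stand side by side along y, 72 mm apart, in varying order; they stay, so they show the row's order
- storage_rack: white plastic rack, fixed, left or right of the draining rack; 154 x 369 mm; origin on the bench under its centre, z up, row of five bays along y: centres at -144, -72, 0, 72, 144 mm. A bay is 67 mm wide, 144 long (x); dividers up to 36, outer walls 40, end lips 24 mm above the bench. Free bays have a black mat, top 14 mm above the bench
- scraper: loose grey plastic scraper, 128 x 52 x 16 mm, lying in one of the storage rack's five bays (which one varies), on the bay's bare floor 12 mm above the bench; origin at the middle of its underside, blade towards +x, z up

How it is judged:
By the outcome, as a careful person would: the job done as asked, in the order asked, and still so for the second after the job is handed in, with the robot touching nothing.
It also fails if it takes over 112 s, if anything falls off the work surface, if the arm or the gripper's body presses on something with over 40 N, if the wrist force passes 120 N, or if a joint passes its speed limit or range.

ROBOT

A 7-joint arm with a two-finger parallel gripper is mounted at the origin on the work surface. World frame = base frame: x ahead of the robot, y to its left, z up, the work surface at z = 0. Lengths are in m, angles in rad, forces in N, time in s.
With the tool pointing down it reaches from about 0.425 to 1.025 m from the base axis. Payload 3.6 kg.
Tool frame: the origin (TCP) lies between the finger pads, 19 mm behind the fingertips; this is the grasp point; y points along the fingers, z is the direction in which the jaws open and shut, and the axes are right-handed (so a half turn about y gives the same grasp; the last joint's range is limited). The gripper opens to 85 mm and grips with 20 to 120 N. Pads are 22 mm wide; open, the fingers measure 114 mm over their backs; the gripper's body (76 mm by 85 mm) begins 54 mm behind the grasp point. The pads swing forward as they close: fully open they stand 13 mm farther back than shut.
Start: joints at [1.224, 0.591, 0.048, 1.609, -0.033, 0.943, -0.034], TCP at [0.182, -0.702, 0.25] pointing down, gripper open.
Joint ranges: [-2.69, 2.69], [-0.47, 2.24], [-1.27, 1.36], [0.19, 2.51], [-1.53, 4.68], [0.08, 2.07], [-3.09, 3.09]. Speed limits (rad/s): [2.57, 2.57, 3.14, 3.14, 3.14, 3.14, 3.14].

INTERFACE

Orientations are given as a unit quaternion [w, x, y, z].
In Python, from plant import r gives the robot as it stands.
- The arm moves only by the tool arm_command, never from a script. Its argument "increments" is a list of rows, each a list of 3 entries, a list of its own where there are three numbers: the shift along the tool's x, y, z in cm, then the turn, a rotation vector about the tool's x, y, z in degrees, then the opening, from -1 (shut) to 1 (fully open). A call has 1 to 12 rows; each row shifts and turns the pose as measured when the row begins, along the tool's axes as they then stand; what a row does not reach is not made up. A row lasts 1/12 s, in which the tool goes at most 41.7 mm and 7.16 degrees, less where a joint would pass 70% of its speed; a pose out of reach is approached as far as the arm can. A call with a gripper value outside its range is refused whole. The fingers move at their own pace and stop on an object; "squeeze" is the grip in N (left out, the last holds). Time passes only in rows, so rows that do not move let the fingers close. It gives the time, the measured TCP pose, the force and the opening at its end, in the units of the state.
- r.get_state(): the state, without advancing time (a new reading comes with each control period).
- r.read_camera(name): name is "scene" or "top" or "wrist"; returns the picture (480x640x3 uint8, blue, green, red); there is no depth.
- r.calibration(name): a dict with "vertical_fov" (degrees; the focal length in pixels is half the picture's height over the tangent of half this angle, whatever the lens; pixels are square), "cx", "cy" (the principal point, pixels), "eye" and "rotation" of the camera in the world. Camera axes: x right, y down, z forward; pixel columns grow to the right and rows downward; lengths in m; the calibration is good to about 2 mm. A picture is of the moment at which its call begins: read the wrist's pose just before it. calibration takes no time and is no camera call; for the wrist camera it gives the pose at the moment of the call.
- r.sign_off(): hands the job in, once; it reports no verdict.
Trained networks look in the newest picture that a camera, given by its name, has taken for a name from the list of things; names that differ only in an ending like _2 or _b are one class to them, and where a whole thing is asked for, a point or a joint stands for the part that bears it (a point fixed in the world has none). Each returns a list of dicts, best first, with "p" (0 to 1); they miss things now and then, are a little off and sometimes report something else, mostly with a low value. They report only what shows in the picture. A call takes as long as a camera call.
- r.silhouettes(camera, name): "pixels" (480x640 bool, what is visible of it) and "rect" ([left, top, width, height] in pixels, round what is visible of it).
The state is a dict: "clock": time; "joints": joint angles; "joint_vel": joint speeds; "effort": joint torques, N m; "position": TCP position; "orientation": TCP orientation; "force": force on the tool from outside, world axes, zero at the start; "ft_torque": the same for the moment, N m; "finger_gap": opening from 0.0 (shut) to 1.0 (fully open).
Only numpy, scipy, OpenCV 4.12 (cv2) and the standard library are available. Lean on these libraries where they do the work, as an engineer would, in place of code of your own. Each camera call takes 0.05 s, during which the arm holds its last target. There are 200 camera calls.

## Working session

There is one attempt and no reset: what is moved stays moved. The work goes in short steps, Python scripts to look and compute and a tool call to move; the robot and the scene stay as the last step left them, time stands still between calls to the robot, and variables do not carry over. Pictures are saved under pics/ and viewed, about 12 in all and at most 16, crops included, and the job is handed in when it is done.

Besides the shell and the picture viewer there is one more tool, called after "Call:" in YAML: its name, and indented under it one key for each argument. arm_command: Moves the arm, as the interface text tells. Its arguments: {"type":"object","properties":{"increments":{"type":"array"},"squeeze":{"type":"number"}},"required":["increments"]}

```bash
mkdir -p pics; ls
python3 - <<'E'
from plant import r
import cv2,numpy as np
print(r.get_state())
for c in("scene","top","wrist"):
    im=r.read_camera(c); cv2.imwrite(f"pics/{c}0.png",im); k=r.calibration(c); print(c,{a:np.round(b,4).tolist() for a,b in k.items()})
    for n in ["brush_red","brush_blue","brush_green","brush_yellow","tray_red","tray_blue","tray_green","tray_yellow","storage_rack","scraper"]:
        if c=="top": print(n,[(round(d["p"],2),d["rect"]) for d in r.silhouettes(c,n)][:2])
E
```

```text
pics
{'clock': 0.0, 'joints': array([ 1.22352263,  0.59212325,  0.04828391,  1.60983212, -0.0332834 ,
        0.9426841 , -0.03366873]), 'joint_vel': array([ 0.00025207,  0.00112735,  0.00035946, -0.00092808,  0.00056603,
       -0.00193696, -0.00012989]), 'effort': array([ 2.32774182e-04, -5.48702860e+01,  1.54562116e+00, -1.98126912e+01,
        9.18224396e-03,  8.90448166e-03,  2.76285533e-06]), 'position': array([ 0.18183508, -0.70101615,  0.24883383]), 'orientation': array([ 0.08938281, -0.08967543,  0.70219494, -0.70063635]), 'force': array([ 0.0447021 , -0.17661741, -0.28096582]), 'ft_torque': array([ 0.01925009, -0.00679474, -0.01553219]), 'finger_gap': 1.001010123446734}
scene {'vertical_fov': 48.9777, 'cx': 315.6342, 'cy': 246.8308, 'eye': [0.9588, 0.2851, 0.9023], 'rotation': [-0.1311, 0.4491, 0.8509, -0.239]}
top {'vertical_fov': 55.5402, 'cx': 316.468, 'cy': 235.3452, 'eye': [0.4191, -0.0159, 0.9264], 'rotation': [-0.043, 0.7065, -0.7048, 0.0489]}
brush_red [(0.71, [212.9, 223.9, 28.5, 67.5])]
brush_blue [(0.74, [92.6, 239.7, 34.6, 64.7]), (0.68, [134.5, 235.1, 31.0, 62.7])]
brush_green [(0.6, [89.9, 243.5, 37.3, 59.7])]
brush_yellow [(0.89, [174.1, 232.7, 24.4, 63.8])]
tray_red [(0.9, [211.3, 216.1, 37.1, 96.8])]
tray_blue [(0.92, [132.6, 223.8, 35.5, 90.3])]
tray_green [(0.64, [98.4, 224.2, 34.2, 96.1])]
tray_yellow [(0.91, [171.0, 220.1, 38.6, 96.6])]
storage_rack [(0.88, [343.2, 222.2, 188.7, 87.4])]
scraper [(0.63, [384.9, 232.8, 26.9, 66.1])]
wrist {'vertical_fov': 62.9302, 'cx': 324.2206, 'cy': 233.0531, 'eye': [0.2635, -0.679, 0.3745], 'rotation': [0.1291, 0.7801, -0.604, -0.1004]}
```

Run:
```python
import cv2
im=cv2.imread("pics/top0.png"); cv2.imwrite("pics/top0c.png",cv2.resize(im[190:350,70:550],(800,267),interpolation=3))
```

```text
(no output)
```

View pics/top0.png

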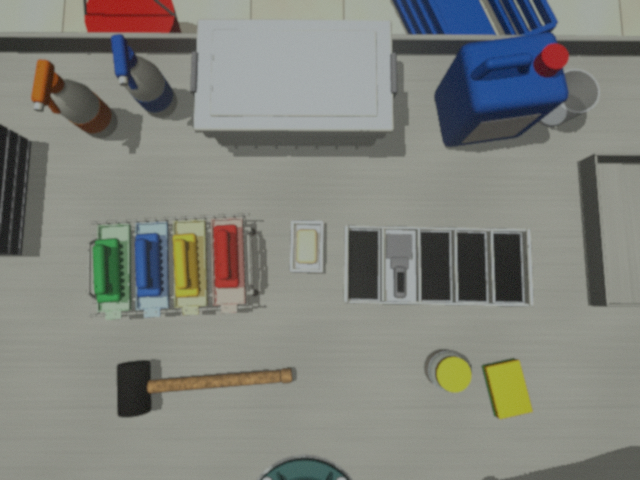

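View pics/scene0.png

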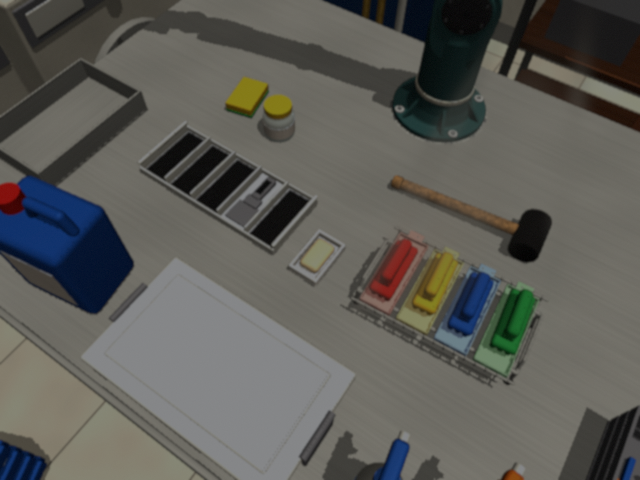

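The row from left to right is green, blue, yellow, red (top view x≈105, 149, 187, 226). The scraper lies in the second bay from the left (x≈399). Next I'll measure poses by fitting the models to the picture.

```bash
cat > h.py <<'E'
from plant import r
import cv2,numpy as np
from scipy.spatial.transform import Rotation as R
from scipy.optimize import minimize
def cam(name):
    k=r.calibration(name); q=np.array(k["rotation"]); f=240/np.tan(np.radians(k["vertical_fov"]/2))
    M=q if q.shape==(3,3) else R.from_quat(np.r_[q[1:],q[0]]).as_matrix()
    return dict(M=M,e=np.array(k["eye"]),f=f,c=np.array([k["cx"],k["cy"]]))
def proj(k,P):
    p=(np.atleast_2d(P)-k["e"])@k["M"]; return k["f"]*p[:,:2]/p[:,2:]+k["c"]
def ray(k,uv,z):
    d=k["M"]@np.r_[(np.array(uv)-k["c"])/k["f"],1]; return k["e"]+d*(z-k["e"][2])/d[2]
HUE=dict(red=0,yellow=28,green=65,blue=112)
def mask(im,col,smin=150):
    h=cv2.cvtColor(im,cv2.COLOR_BGR2HSV).astype(int); d=np.abs(h[...,0]-HUE[col]); d=np.minimum(d,180-d)
    return (d<12)&(h[...,1]>smin)&(h[...,2]>40)
def box(x0,x1,y0,y1,z0,z1): return np.array([[x,y,z] for x in(x0,x1) for y in(y0,y1) for z in(z0,z1)])/1000
PARTS=[box(-59,59,-22,22,18,34),box(-45,45,-11,11,42,68),box(-40,-28,-9,9,34,42),box(28,40,-9,9,34,42)]
def render(k,p,z0,parts=PARTS,S=8):
    m=np.zeros((480,640),np.uint8); c,s=np.cos(p[2]),np.sin(p[2]); A=np.array([[c,-s,0],[s,c,0],[0,0,1]])
    for b in parts:
        h=cv2.convexHull(proj(k,b@A.T+[p[0],p[1],z0]).astype(np.float32))
        cv2.fillConvexPoly(m,np.round(h*256).astype(np.int32),255,cv2.LINE_AA,8)
    return m/255.
E
python3 - <<'E'
from h import *
k=cam("top"); im=cv2.imread("pics/top0.png")
print("test",[ray(k,p,0.04).round(3).tolist() for p in [(345,226),(530,228),(532,305),(346,303)]])
o=im.copy()
for c in HUE:
    m=mask(im,c); n,l,st,ce=cv2.connectedComponentsWithStats(m.astype(np.uint8)); roi=[i for i in range(1,n) if 70<ce[i][0]<250 and 210<ce[i][1]<320]
    i=max(roi,key=lambda i:st[i][4]); print(c,st[i],ce[i],ray(k,ce[i],.11)); o[l==i]=(255,0,255)
o=np.hstack([im[200:330,80:270],o[200:330,80:270]]); cv2.imwrite("pics/a.png",cv2.resize(o,None,fx=2.1,fy=2.1,interpolation=3))
E
```

```text
test [[0.554, -0.079, 0.04], [0.551, -0.445, 0.04], [0.401, -0.44, 0.04], [0.404, -0.08, 0.04]]
red [ 214  226   24   61 1275] [225.1654902 256.32     ] [0.48741375 0.14095011 0.11      ]
yellow [ 174  234   25   62 1268] [185.50157729 265.1340694 ] [0.47144423 0.21126571 0.11      ]
green [ 96 286   2   3   3] [ 96.33333333 287.        ] [0.43230339 0.36745618 0.11      ]
blue [136 235  24  61 661] [143.07564297 265.3494705 ] [0.47087774 0.28681145 0.11      ]
```

View pics/a.png

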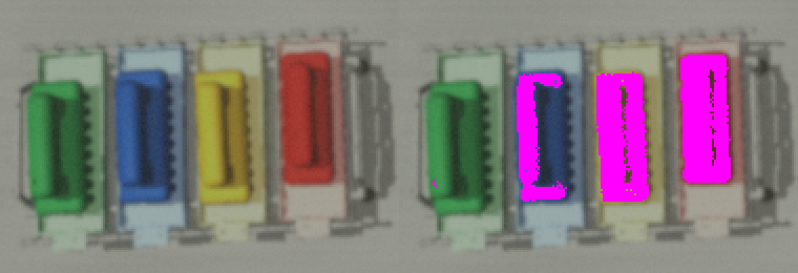

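The crop shows blocks and bars in saturated colour, with each bar displaced to the left by perspective. The hue thresholds need loosening, mainly for green and blue.

```bash
cat >> h.py <<'E'
def cmask(im,col,sm):
    h=cv2.cvtColor(cv2.GaussianBlur(im,(3,3),0),cv2.COLOR_BGR2HSV).astype(int); d=np.abs(h[...,0]-HUE[col]); d=np.minimum(d,180-d)
    m=((d<18)&(h[...,1]>sm)).astype(np.uint8); m=cv2.morphologyEx(m,cv2.MORPH_CLOSE,np.ones((3,3)))
    return m
def comp(m,uv,rad=25):
    n,l,st,ce=cv2.connectedComponentsWithStats(m); g=[i for i in range(1,n) if np.hypot(*(ce[i]-uv))<rad]
    i=max(g,key=lambda i:st[i][4]); return (l==i).astype(float),st[i][4]
def fit(k,m,p0,z0,parts=PARTS):
    f=lambda p:np.abs(render(k,[p[0]/1e3,p[1]/1e3,p[2]/50],z0,parts)-m).sum()
    x0=np.array([p0[0]*1e3,p0[1]*1e3,p0[2]*50]); 
    for _ in range(2):
        s=minimize(f,x0,method="Nelder-Mead",options=dict(initial_simplex=np.vstack([x0]+[x0+5*e for e in np.eye(3)]),xatol=.05)); x0=s.x
    return np.array([x0[0]/1e3,x0[1]/1e3,x0[2]/50]),s.fun/m.sum()
E
python3 - <<'E'
from h import *
C=dict(green=(105,270),blue=(149,265),yellow=(187,265),red=(226,256))
for n in("top","scene"):
  k=cam(n); im=cv2.imread(f"pics/{n}0.png"); hs=cv2.cvtColor(im,cv2.COLOR_BGR2HSV)
  for c,uv in C.items():
    if n=="scene": uv={"red":(395,266),"yellow":(435,281),"blue":(471,302),"green":(514,320)}[c]
    else: print(c,"hsv",hs[uv[1],uv[0]],hs[uv[1]-42+ (0 if c!='red' else 0),uv[0]+8])
    for sm in(120,140):
      try:
        m,a=comp(cmask(im,c,sm),uv); g=ray(k,uv,.1); p,e=fit(k,m,[g[0],g[1],0],.0525); print(n,c,sm,a,p.round(4),round(e,3))
      except Exception as x: print(n,c,sm,x)
k=cam("top")
RK=[box(-77,77,-184.5,184.5,0,38)]
im=cv2.imread("pics/top0.png")
d=r.silhouettes("top","storage_rack")[0]; m=d["pixels"].astype(float); print("rack",fit(k,m,[.477,-.261,0],0,RK))
for n in("red","yellow","blue","green"):
  d=r.silhouettes("top","tray_"+n)[0]["pixels"]; 
  ct,_=cv2.findContours(d.astype(np.uint8),0,1); rc=cv2.minAreaRect(max(ct,key=cv2.contourArea)); print(n,rc,ray(k,rc[0],.06))
E
```

```text
green hsv [ 63 106  70] [ 57  29 167]
top green 120 1151 [0.4641 0.3589 0.1273] 0.784
top green 140 362 [0.4678 0.3576 0.125 ] 4.657
blue hsv [109 114  65] [100  46 140]
top blue 120 1259 [0.4749 0.2894 0.1878] 0.511
top blue 140 892 [0.475  0.2902 0.1911] 1.131
yellow hsv [ 22 149  87] [ 32  45 163]
top yellow 120 1480 [0.4758 0.2182 0.1278] 0.217
top yellow 140 1378 [0.476  0.2175 0.1224] 0.307
red hsv [  1 181 142] [ 35  11 134]
top red 120 1454 [0.4917 0.1457 0.086 ] 0.194
top red 140 1360 [0.4898 0.1445 0.0859] 0.277
scene green 120 1680 [0.465  0.3633 0.0398] 0.228
scene green 140 1610 [0.4643 0.3634 0.0257] 0.276
scene blue 120 1585 [0.4758 0.2905 0.0395] 0.198
scene blue 140 1504 [0.4749 0.2908 0.0309] 0.259
scene yellow 120 1605 [0.4785 0.2206 0.0982] 0.118
scene yellow 140 1472 [0.4753 0.2201 0.1106] 0.209
scene red 120 1414 [0.4933 0.1461 0.1034] 0.236
scene red 140 1227 [0.4914 0.1462 0.1212] 0.417
rack (array([ 0.47756281, -0.26147667, -0.02399402]), np.float64(1.8732188070423368))
red ((227.81329345703125, 265.11590576171875), (94.08326721191406, 32.21507263183594), 87.91743469238281) [0.47488019 0.14507311 0.06      ]
yellow ((190.0889434814453, 266.8792419433594), (94.5198974609375, 34.1723747253418), 88.49256896972656) [0.47136612 0.21637316 0.06      ]
blue ((152.8289337158203, 269.0845642089844), (94.01991271972656, 35.72063446044922), 88.47246551513672) [0.46702684 0.28658463 0.06      ]
green ((114.0, 272.0), (96.0, 34.0), 90.0) [0.46135265 0.3594864  0.06      ]
```

```bash
cat >> h.py <<'E'
def tool():
    s=r.get_state(); q=s["orientation"]; return s,np.array(s["position"]),R.from_quat(np.r_[q[1:],q[0]]).as_matrix()
def goal(yaw): # tool x along brush x, z along brush y, y down
    c,s=np.cos(yaw),np.sin(yaw); return np.array([[c,0,-s],[s,0,c],[0,-1,0]])
def delta(target,yaw,pos=None):
    s,p,M=tool(); G=goal(yaw); rv=np.degrees(R.from_matrix(M.T@G).as_rotvec())
    print("shift tool cm now",(M.T@(np.array(target)-p)*100).round(2),"rotvec",rv.round(2),"after-turn cm",(G.T@(np.array(target)-p)*100).round(2))
E
python3 - <<'E'
from h import *
s,p,M=tool(); print(M.round(3))
delta([.5,-.45,.3],0.06)
k=cam("wrist"); print(M.T@(k["e"]-p),(M.T@k["M"]).round(3))
E
```

```text
[[-0.968 -0.     0.251]
 [-0.251 -0.    -0.968]
 [ 0.    -1.     0.   ]]
shift tool cm now [-37.1   -5.   -16.38] rotvec [   0.   -168.89    0.  ] after-turn cm [33.25 -5.   23.23]
[-0.08454222 -0.12449096 -0.00161586] [[ 0.001  0.947  0.323]
 [ 0.001 -0.323  0.947]
 [ 1.    -0.001 -0.001]]
```

Run:
```python
from h import *
delta([.5,-.45,.32],0.06+np.pi)
```

```text
shift tool cm now [-37.1   -7.   -16.38] rotvec [-0.   11.11  0.  ] after-turn cm [-33.25  -7.   -23.23]
```

Call:
arm_command:
  increments:
    - [[0,-0.6,0],[0,5.5,0],0.2]
    - [[0,-0.6,0],[0,5.5,0],0.2]
    - [[-3.3,-0.6,-2.3],[0,0,0],0.2]
    - [[-3.3,-0.6,-2.3],[0,0,0],0.2]
    - [[-3.3,-0.6,-2.3],[0,0,0],0.2]
    - [[-3.3,-0.6,-2.3],[0,0,0],0.2]
    - [[-3.3,-0.6,-2.3],[0,0,0],0.2]
    - [[-3.3,-0.6,-2.3],[0,0,0],0.2]
    - [[-3.3,-0.6,-2.3],[0,0,0],0.2]
    - [[-3.3,-0.6,-2.3],[0,0,0],0.2]
    - [[-3.3,-0.6,-2.3],[0,0,0],0.2]
    - [[-3.3,-0.6,-2.3],[0,0,0],0.2]

```text
clock: 1.9
position: [0.4965, -0.4604, 0.3206]
orientation: [-0.005, 0.012, -0.705, 0.709]
force: [1.4, -0.4, -0.4]
finger_gap: 0.599
```

Run:
```python
from h import *
s,p,M=tool();print(s["clock"],p,s["joints"].round(2),s["finger_gap"])
delta([.42,-.26,.40],np.pi); delta([.43,.25,.40],0.06+np.pi)
```

```text
1.9 [ 0.49654791 -0.46042599  0.32055777] [ 0.62  0.47  0.08  1.66 -0.03  1.03 -0.84] 0.5986726443731676
shift tool cm now [  7.23  -8.   -20.18] rotvec [-0.36  1.41  0.52] after-turn cm [  7.65  -7.94 -20.04]
shift tool cm now [  4.98  -8.34 -71.13] rotvec [-0.34 -2.03  0.53] after-turn cm [  2.38  -7.94 -71.31]
```

Call:
arm_command:
  increments:
    - [[1.3,-1.4,-3.5],[0,1.4,0],0.2]
    - [[1.3,-1.3,-3.4],[0,0,0],0.2]
    - [[1.3,-1.3,-3.4],[0,0,0],0.2]
    - [[1.3,-1.3,-3.4],[0,0,0],0.2]
    - [[1.3,-1.3,-3.4],[0,0,0],0.2]
    - [[1.0,-1.3,-3.0],[0,0,0],0.2]
    - [[0,0,0],[0,0,0],0.2]
    - [[0,0,0],[0,0,0],0.2]

```text
clock: 2.57
position: [0.4299, -0.2386, 0.4009]
orientation: [-0.009, 0.01, -0.706, 0.708]
force: [-0.5, 0.1, 0.6]
finger_gap: 0.605
```

Run:
```python
from h import *
k=cam("wrist"); im=r.read_camera("wrist"); cv2.imwrite("pics/w_rack.png",im)
s,p,M=tool();print(s["clock"],p, np.abs(s["joint_vel"]).max())
print(proj(k,[[.554,-.079,.04],[.551,-.445,.04],[.401,-.44,.04],[.404,-.08,.04]]).round(1))
delta([.43,.25,.40],0.06+np.pi)
```

```text
2.6167 [ 0.43013334 -0.2384465   0.40096976] 0.036004029862851485
[[187.7  58.2]
 [508.2  70.2]
 [483.4 197.7]
 [198.8 188.2]]
shift tool cm now [-1.290e+00  2.000e-02 -4.883e+01] rotvec [-0.09 -1.91 -0.  ] after-turn cm [ -2.92   0.1  -48.76]
```

View pics/w_rack.png

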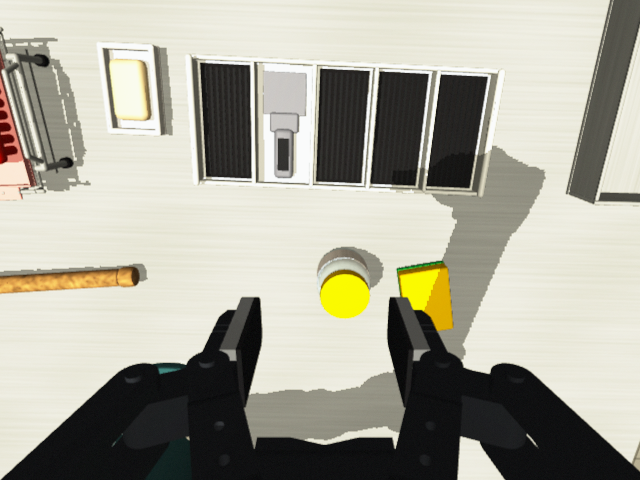

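The wrist view shows the rack with outer corners at about (187,55), (503,70), (483,195) and (194,186), and the scraper in the second bay. I'll refine the rack from these corners while moving on to the brushes.

Call:
arm_command:
  increments:
    - [[-0.2,0,-4.1],[0,-1.9,0],0.2]
    - [[-0.25,0,-4.1],[0,0,0],0.2]
    - [[-0.25,0,-4.1],[0,0,0],0.2]
    - [[-0.25,0,-4.1],[0,0,0],0.2]
    - [[-0.25,0,-4.1],[0,0,0],0.2]
    - [[-0.25,0,-4.1],[0,0,0],0.2]
    - [[-0.25,0,-4.1],[0,0,0],0.2]
    - [[-0.25,0,-4.1],[0,0,0],0.2]
    - [[-0.25,0,-4.1],[0,0,0],0.2]
    - [[-0.25,0,-4.1],[0,0,0],0.2]
    - [[-0.25,0,-4.1],[0,0,0],0.2]
    - [[0,0,-2.0],[0,0,0],0.2]

```text
clock: 3.62
position: [0.4509, 0.2308, 0.3945]
orientation: [-0.006, 0.004, -0.706, 0.709]
force: [0.4, -0.1, -0.6]
finger_gap: 0.598
```

Call:
arm_command:
  increments:
    - [[0,0,0],[0,0,0],0.2]
    - [[0,0,0],[0,0,0],0.2]

```text
clock: 3.78
position: [0.4525, 0.2363, 0.3932]
orientation: [-0.008, 0.007, -0.707, 0.707]
force: [0.0, -1.3, -0.1]
finger_gap: 0.601
```

Run:
```python
from h import *
k=cam("wrist"); im=r.read_camera("wrist"); cv2.imwrite("pics/w_br.png",im); np.save("kw.npy",k,allow_pickle=True)
s,p,M=tool();print(s["clock"],p,np.abs(s["joint_vel"]).max(),s["joints"].round(2))
P0=dict(green=(.465,.361),blue=(.475,.290),yellow=(.476,.219),red=(.4915,.1455))
o=im.copy()
for c,(x,y) in P0.items():
  uv=proj(k,[x,y,.09])[0]
  for sm in(120,160):
    try:
      m,a=comp(cmask(im,c,sm),uv,40); q,e=fit(k,m,[x,y,.06],.0525); print(c,sm,a,q.round(4),round(e,3))
    except Exception as ex: print(c,sm,ex)
  ct,_=cv2.findContours((render(k,q,.0525)>.5).astype(np.uint8),0,1); cv2.drawContours(o,ct,-1,(255,0,255),1)
cv2.imwrite("pics/w_fit.png",o)
```

```text
3.8333 [0.45251168 0.23593545 0.3931425 ] 0.024128666504696576 [-0.23  0.18 -0.4   1.9   0.08  1.07 -2.21]
green 120 4365 [0.4659 0.3643 0.0624] 0.147
green 160 4237 [0.4656 0.3632 0.0818] 0.181
blue 120 4334 [0.476  0.2918 0.0729] 0.098
blue 160 4179 [0.4757 0.2919 0.0596] 0.137
yellow 120 4881 [0.4759 0.2216 0.1023] 0.111
yellow 160 4325 [0.4755 0.2226 0.0986] 0.07
red 120 4591 [0.4924 0.148  0.0702] 0.097
red 160 4426 [0.4925 0.1496 0.0565] 0.134
```

View pics/w_fit.png

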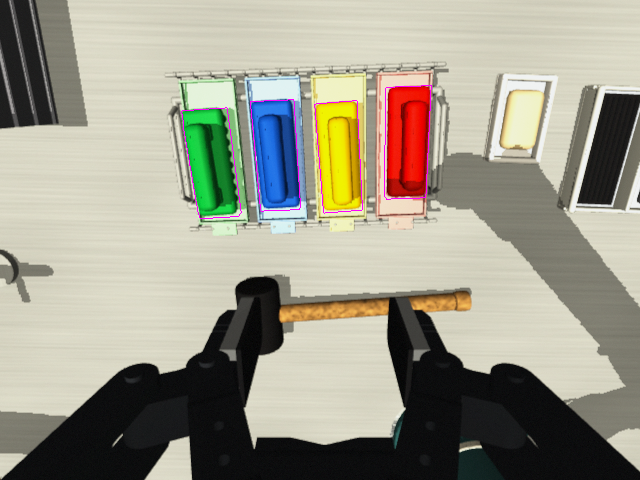

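The fit outlines sit on the four brushes (top ≈(213,165), (274,155), (338,157), (408,142)), and the top, scene and wrist cameras agree to about 3 mm. I'll start with red and refine the rack too.

Run:
```python
from h import *
from scipy.optimize import least_squares
T=np.array([[77,184.5,40],[77,-184.5,40],[-77,-184.5,40],[-77,184.5,40]])/1e3
def go(k,uv):
    def f(p):
        c,s=np.cos(p[2]),np.sin(p[2]); return (proj(k,T@np.array([[c,s,0],[-s,c,0],[0,0,1]])+[p[0],p[1],0])-uv).ravel()
    q=least_squares(f,[.477,-.261,0]); return q.x.round(4),q.fun.round(1)
print(go(cam("top"),np.array([(345,226),(530,228),(532,305),(346,303)])))
# wrist camera at the rack-picture pose, from TCP pose then
k=cam("wrist"); s,p,M=tool(); off=M.T@(k["e"]-p); RM=M.T@k["M"]
q=np.array([-.009,.01,-.706,.708]); q/=np.linalg.norm(q); M2=R.from_quat(np.r_[q[1:],q[0]]).as_matrix()
k2=dict(k,M=M2@RM,e=np.array([.4301,-.2385,.401])+M2@off)
print(go(k2,np.array([(187,55),(503,70),(483,195),(194,186)])))
delta([.4923,.1475,.2],.07+np.pi)
```

```text
(array([ 0.4774, -0.261 , -0.0087]), array([-1.1, -1.2,  0.7, -1. ,  2.7,  0.9, -2.3,  0.9]))
(array([ 0.4787, -0.2578, -0.013 ]), array([-3.8, -1.1,  4.1, -2.2,  1.1,  3.8, -1.3,  1.8]))
shift tool cm now [-3.78 19.32  8.91] rotvec [-0.03 -2.85 -0.04] after-turn cm [-3.35 19.31  9.1 ]
```

Call:
arm_command:
  increments:
    - [[-0.5,2.5,1.3],[0,-2.8,0],0.2]
    - [[-0.5,2.7,1.3],[0,0,0],0.2]
    - [[-0.5,2.7,1.3],[0,0,0],0.2]
    - [[-0.5,2.7,1.3],[0,0,0],0.2]
    - [[-0.5,2.7,1.3],[0,0,0],0.2]
    - [[-0.5,2.7,1.3],[0,0,0],0.2]
    - [[-0.4,2.7,1.3],[0,0,0],0.2]
    - [[0,0,0],[0,0,0],0.2]

```text
clock: 4.5
position: [0.5017, 0.1259, 0.2012]
orientation: [-0.019, 0.012, -0.705, 0.709]
force: [-0.9, -0.9, -0.1]
finger_gap: 0.601
```

Run:
```python
from h import *
s,p,M=tool();print(s["clock"],p,s["joints"].round(2))
delta([.4923,.1475,.111],.07+np.pi)
im=r.read_camera("wrist");cv2.imwrite("pics/w1.png",im)
```

```text
4.5 [0.50171685 0.1258916  0.20117693] [-0.11  0.41 -0.3   2.11  0.22  0.64 -2.08]
shift tool cm now [ 0.93  9.   -2.25] rotvec [-0.33 -1.48 -0.51] after-turn cm [ 0.79  9.02 -2.22]
```

View pics/w1.png

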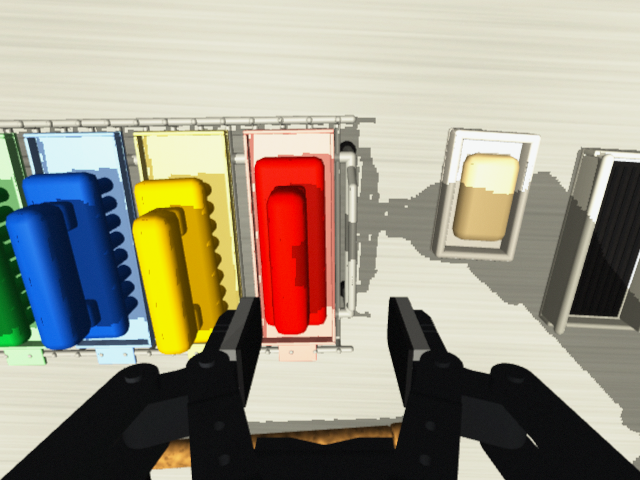

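The red bar (bottom at (290,325)) is left of the jaw centre (≈322), which matches the computed 2.2 cm offset. I'll correct that before descending.

Call:
arm_command:
  increments:
    - [[0.4,0,-1.1],[0,-1.5,0],0.2]
    - [[0.3,0,-0.9],[0,0,0],0.2]
    - [[0,1.0,0],[0,0,0],0.2]
    - [[0,1.5,0],[0,0,0],0.2]
    - [[0,1.0,0],[0,0,0],0.2]
    - [[0,0,0],[0,0,0],0.2]

```text
clock: 5.05
position: [0.4983, 0.1548, 0.1744]
orientation: [0.037, -0.017, 0.708, -0.706]
force: [-0.1, -0.4, -0.8]
finger_gap: 0.6
```

Run:
```python
from h import *
s,p,M=tool();print(s["clock"],p)
delta([.4923,.1475,.111],.07+np.pi)
```

```text
5.05 [0.49825541 0.15475958 0.17435747]
shift tool cm now [0.82 6.31 0.69] rotvec [ 0.11  0.39 -1.58] after-turn cm [0.64 6.34 0.68]
```

Call:
arm_command:
  increments:
    - [[0.5,0,0.5],[0,0,-1.2],0.2]
    - [[0,0,0],[0,0,0],0.2]
    - [[0,1.5,0],[0,0,0],0.2]
    - [[0,1.0,0],[0,0,0],0.2]
    - [[0,0,0],[0,0,0],0.2]
    - [[0,0,0],[0,0,0],0.2]

```text
clock: 5.55
position: [0.4949, 0.1512, 0.1513]
orientation: [0.031, -0.025, 0.708, -0.705]
force: [0.4, -0.0, 0.7]
finger_gap: 0.602
```

Run:
```python
from h import *
s,p,M=tool();print(s["clock"],p)
delta([.4923,.1475,.111],.07+np.pi)
```

```text
5.55 [0.49485105 0.15120179 0.15126184]
shift tool cm now [0.32 4.02 0.36] rotvec [ 0.2   0.54 -0.55] after-turn cm [0.28 4.03 0.35]
```

Call:
arm_command:
  increments:
    - [[0.3,0.5,0.3],[0,0.5,-0.5],0.2]
    - [[0,1.0,0],[0,0,0],0.2]
    - [[0,1.0,0],[0,0,0],0.2]
    - [[0,0.9,0],[0,0,0],0.2]
    - [[0,0,0],[0,0,0],0.2]
    - [[0,0,0],[0,0,0],0.2]

```text
clock: 6.05
position: [0.4928, 0.1476, 0.1147]
orientation: [0.025, -0.024, 0.708, -0.705]
force: [-0.5, 0.2, -0.5]
finger_gap: 0.601
```

Run:
```python
from h import *
s,p,M=tool();print(s["clock"],p,s["force"])
delta([.4923,.1475,.111],.07+np.pi)
im=r.read_camera("wrist");cv2.imwrite("pics/w2.png",im)
```

```text
6.05 [0.49275057 0.14757386 0.1147135 ] [-0.54579094  0.22374177 -0.45396265]
shift tool cm now [0.05 0.37 0.01] rotvec [ 0.21 -0.07 -0.08] after-turn cm [0.05 0.37 0.  ]
```

View pics/w2.png

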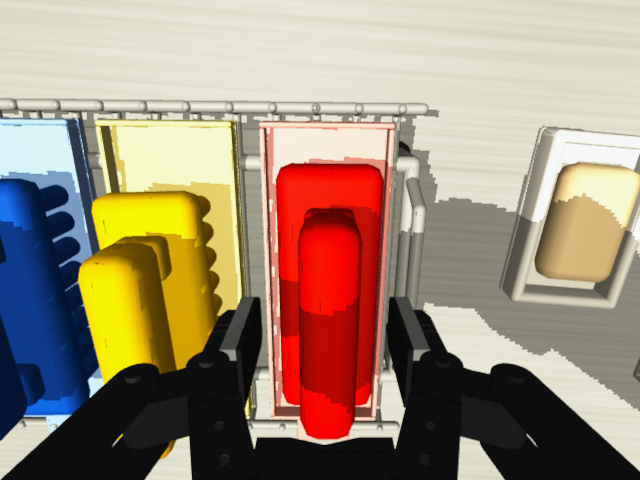

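The red bar is centred between the pads (x≈328 against the jaw centre at 322), and the left finger is clear of yellow.

Call:
arm_command:
  increments:
    - [[0,0.35,0],[0,0,0],0.2]
    - [[0,0,0],[0,0,0],-1]
    - [[0,0,0],[0,0,0],-1]
    - [[0,0,0],[0,0,0],-1]
    - [[0,0,0],[0,0,0],-1]
    - [[0,0,0],[0,0,0],-1]
    - [[0,0,0],[0,0,0],-1]
  squeeze: 45

```text
clock: 6.68
position: [0.4927, 0.1478, 0.1114]
orientation: [0.025, -0.024, 0.708, -0.705]
force: [-0.8, -0.2, -1.1]
finger_gap: 0.249
```

Run:
```python
from h import *
s,p,M=tool();print(s["clock"],p,s["force"])
delta([p[0],p[1],.25],.07+np.pi)
```

```text
6.6833 [0.49272848 0.14782339 0.11135049] [-0.81664281 -0.16804816 -1.13101327]
shift tool cm now [ -0.03 -13.86  -0.05] rotvec [ 0.23 -0.05 -0.11] after-turn cm [  0.   -13.86   0.  ]
```

Call:
arm_command:
  increments:
    - [[0,-1.0,0],[0,0,0],-1]
    - [[0,-2.0,0],[0,0,0],-1]
    - [[0,-3,0],[0,0,0],-1]
    - [[0,-3,0],[0,0,0],-1]
    - [[0,-2,0],[0,0,0],-1]
    - [[0,-1,0],[0,0,0],-1]
    - [[0,0,0],[0,0,0],-1]

```text
clock: 7.27
position: [0.4906, 0.1471, 0.2391]
orientation: [0.024, -0.026, 0.708, -0.706]
force: [0.4, 0.3, -1.7]
finger_gap: 0.245
```

Run:
```python
from h import *
s,p,M=tool();print(s["clock"],p,s["force"])
delta([.4765,-.404,.25],-.01+np.pi)
```

```text
7.2667 [0.4906094  0.14708163 0.2391277 ] [ 0.39458523  0.31987832 -1.71520791]
shift tool cm now [ 5.28 -1.23 54.87] rotvec [0.16 4.6  0.11] after-turn cm [ 0.86 -1.09 55.12]
```

Call:
arm_command:
  increments:
    - [[0.1,-0.2,1.5],[0,2.3,0],-1]
    - [[0.1,-0.2,3],[0,2.3,0],-1]
    - [[0.1,-0.2,4],[0,0,0],-1]
    - [[0.1,-0.2,4],[0,0,0],-1]
    - [[0.1,-0.2,4],[0,0,0],-1]
    - [[0.1,0,4],[0,0,0],-1]
    - [[0.1,0,4],[0,0,0],-1]
    - [[0.1,0,4],[0,0,0],-1]
    - [[0,0,4],[0,0,0],-1]
    - [[0,0,4],[0,0,0],-1]
    - [[0,0,4],[0,0,0],-1]
    - [[0,0,4],[0,0,0],-1]

```text
clock: 8.27
position: [0.469, -0.3058, 0.241]
orientation: [-0.009, -0.001, 0.711, -0.703]
force: [1.1, -0.3, -2.4]
finger_gap: 0.246
```

Run:
```python
from h import *
s,p,M=tool();print(s["clock"],p,s["force"])
delta([.4765,-.404,.25],-.01+np.pi)
```

```text
8.2667 [ 0.46895515 -0.30576775  0.24099268] [ 1.14364003 -0.29871567 -2.3515724 ]
shift tool cm now [-0.85 -1.02  9.8 ] rotvec [ 0.65 -0.04  0.84] after-turn cm [-0.85 -0.9   9.82]
```

Call:
arm_command:
  increments:
    - [[-0.3,0,3],[0.6,0,0.8],-1]
    - [[-0.2,0,2.5],[0,0,0],-1]
    - [[-0.2,0,1.0],[0,0,0],-1]
    - [[0,0,0],[0,0,0],-1]
    - [[0,0,0],[0,0,0],-1]

```text
clock: 8.68
position: [0.4631, -0.3883, 0.2349]
orientation: [0.018, -0.009, -0.707, 0.707]
force: [-0.9, -0.0, -1.8]
finger_gap: 0.247
```

Run:
```python
from h import *
s,p,M=tool();print(s["clock"],p,s["force"])
delta([.4765,-.404,.0729],-.01+np.pi)
im=r.read_camera("wrist");cv2.imwrite("pics/w3.png",im)
k=cam("wrist"); c,sn=np.cos(-.01),np.sin(-.01)
W=np.array([[x,-.144+y,.014] for x,y in((.070,.0335),(.070,-.0335),(-.07,-.0335),(-.07,.0335))])@np.array([[c,sn,0],[-sn,c,0],[0,0,1]])+[.478,-.26,0]
im=im.copy();cv2.polylines(im,[proj(k,W).astype(np.int32)],True,(255,0,255),1);cv2.imwrite("pics/w3.png",im)
```

```text
8.6833 [ 0.46310929 -0.38833775  0.23487747] [-0.94873648 -0.00866362 -1.78641782]
shift tool cm now [-1.6  16.18  1.49] rotvec [-0.06 -1.58  0.7 ] after-turn cm [-1.35 16.2   1.55]
```

View pics/w3.png

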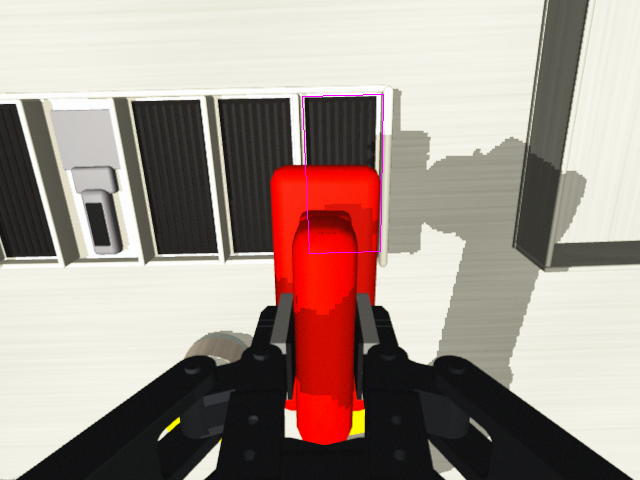

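Red is held upright and square. The projected bay outline matches the rightmost mat (303–383, 95–252) to within about 2 mm.

Call:
arm_command:
  increments:
    - [[-0.7,1,0.8],[0,-1.5,0.7],-1]
    - [[-0.6,2,0.6],[0,0,0],-1]
    - [[0,2,0],[0,0,0],-1]
    - [[0,2,0],[0,0,0],-1]
    - [[0,1,0],[0,0,0],-1]
    - [[0,0,0],[0,0,0],-1]
    - [[0,0,0],[0,0,0],-1]

```text
clock: 9.32
position: [0.4799, -0.3855, 0.1533]
orientation: [0.004, -0.003, 0.71, -0.704]
force: [-0.4, -0.6, -1.4]
finger_gap: 0.249
```

Run:
```python
from h import *
s,p,M=tool();print(s["clock"],p,s["force"])
delta([.4765,-.4035,.0729],-.01+np.pi)
```

```text
9.3167 [ 0.47991587 -0.38550549  0.15325336] [-0.40493272 -0.55810832 -1.36224933]
shift tool cm now [0.36 8.02 1.86] rotvec [ 0.46  1.15 -0.01] after-turn cm [0.32 8.04 1.8 ]
```

Call:
arm_command:
  increments:
    - [[0.2,0,0.9],[0,1.0,0],-1]
    - [[0.1,0,0.9],[0,0,0],-1]
    - [[0,1.0,0],[0,0,0],-1]
    - [[0,1.0,0],[0,0,0],-1]
    - [[0,0.5,0],[0,0,0],-1]
    - [[0,0,0],[0,0,0],-1]
    - [[0,0,0],[0,0,0],-1]

```text
clock: 9.9
position: [0.4788, -0.406, 0.13]
orientation: [-0.001, 0.005, 0.708, -0.706]
force: [-0.2, 0.4, -1.6]
finger_gap: 0.251
```

Run:
```python
from h import *
s,p,M=tool();print(s["clock"],p,s["force"],s["joints"].round(2))
delta([.4765,-.4035,.0729],-.01+np.pi)
```

```text
9.9 [ 0.47882983 -0.40598275  0.12997134] [-0.17704818  0.43883002 -1.55694716] [ 0.75  0.62 -0.17  1.91  0.16  0.62 -1.1 ]
shift tool cm now [ 0.27  5.71 -0.22] rotvec [ 0.21  0.08 -0.33] after-turn cm [ 0.24  5.71 -0.25]
```

Bottom now at z≈0.071. Descend, slowing near the mat.

Call:
arm_command:
  increments:
    - [[0.2,0.7,-0.2],[0.2,0,-0.3],-1]
    - [[0,1.0,0],[0,0,0],-1]
    - [[0,1.0,0],[0,0,0],-1]
    - [[0,1.0,0],[0,0,0],-1]
    - [[0,0.8,0],[0,0,0],-1]
    - [[0,0.4,0],[0,0,0],-1]
    - [[0,0,0],[0,0,0],-1]
    - [[0,0,0],[0,0,0],-1]

```text
clock: 10.57
position: [0.4764, -0.4023, 0.0742]
orientation: [-0.003, 0.002, 0.708, -0.706]
force: [0.2, 0.2, -3.0]
finger_gap: 0.247
```

Run:
```python
from h import *
s,p,M=tool();print(s["clock"],p,s["force"])
delta([.4765,-.4035,.0729],-.01+np.pi)
```

```text
10.5667 [ 0.47641365 -0.40231893  0.07422663] [ 0.21805711  0.23797169 -2.97537956]
shift tool cm now [-0.01  0.13  0.12] rotvec [0.11 0.15 0.12] after-turn cm [-0.01  0.13  0.12]
```

Call:
arm_command:
  increments:
    - [[0,0.15,0],[0,0,0],-1]
    - [[0,0,0],[0,0,0],-1]

```text
clock: 10.73
position: [0.4768, -0.4026, 0.073]
orientation: [-0.003, 0.002, 0.708, -0.707]
force: [-1.6, -0.1, -1.5]
finger_gap: 0.249
```

Call:
arm_command:
  increments:
    - [[0,0.15,0],[0,0,0],-1]
    - [[0,0,0],[0,0,0],-1]

```text
clock: 10.9
position: [0.4774, -0.4031, 0.0733]
orientation: [-0.003, 0.003, 0.707, -0.707]
force: [-0.5, -0.7, -1.0]
finger_gap: 0.246
```

Call:
arm_command:
  increments:
    - [[0,0.2,0],[0,0,0],-1]
    - [[0,0.15,0],[0,0,0],-1]
    - [[0,0,0],[0,0,0],-1]

```text
clock: 11.15
position: [0.478, -0.4036, 0.0733]
orientation: [0.003, -0.003, -0.707, 0.708]
force: [-1.2, -0.3, -1.6]
finger_gap: 0.245
```

Call:
arm_command:
  increments:
    - [[0,0.3,0],[0,0,0],-1]
    - [[0,0.3,0],[0,0,0],-1]

```text
clock: 11.32
position: [0.4785, -0.4045, 0.0724]
orientation: [0.003, -0.004, -0.706, 0.708]
force: [-6.5, 5.2, 31.5]
finger_gap: 0.248
```

Run:
```python
from h import *
for i in range(1):
    s,p,M=tool();print(s["clock"],p,s["force"])
im=r.read_camera("wrist");s,p,M=tool();print(p,s["force"]);cv2.imwrite("pics/w4.png",im)
```

```text
11.3167 [ 0.47850172 -0.4045147   0.07241331] [-6.46845987  5.2342612  31.47013356]
[ 0.47852335 -0.404425    0.07249148] [-5.31640288  4.01454673 22.08127831]
```

View pics/w4.png

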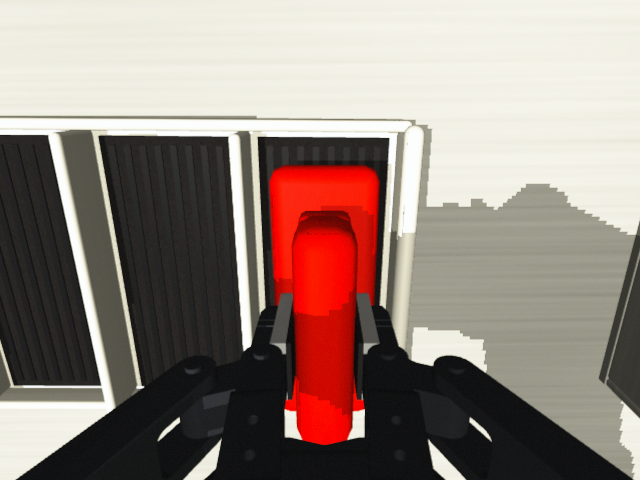

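Contact is confirmed (z=0.0725 m, upward force), and red is centred in its bay at (325,280). Release and rise.

Call:
arm_command:
  increments:
    - [[0,-0.1,0],[0,0,0],-1]
    - [[0,0,0],[0,0,0],0.2]
    - [[0,0,0],[0,0,0],0.2]
    - [[0,0,0],[0,0,0],0.2]
    - [[0,0,0],[0,0,0],0.2]
    - [[0,-1,0],[0,0,0],0.2]
    - [[0,-2,0],[0,0,0],0.2]
    - [[0,-3,0],[0,0,0],0.2]
    - [[0,-4,0],[0,0,0],0.2]
    - [[0,-4,0],[0,0,0],0.2]
    - [[0,-2,0],[0,0,0],0.2]
    - [[0,0,0],[0,0,0],0.2]

```text
clock: 12.37
position: [0.4779, -0.4037, 0.2398]
orientation: [0.004, -0.003, -0.707, 0.707]
force: [0.7, 0.4, -0.1]
finger_gap: 0.597
```

Run:
```python
from h import *
s,p,M=tool();print(s["clock"],p,s["force"])
delta([.4757,.2215,.22],.10+np.pi)
```

```text
12.3667 [ 0.47790831 -0.40368988  0.23980249] [ 0.7364518  0.4494648 -0.1327488]
shift tool cm now [  0.8    1.98 -62.51] rotvec [ 0.   -6.26  0.13] after-turn cm [ -6.02   1.98 -62.23]
```

Call:
arm_command:
  increments:
    - [[0,0,-2],[0,-3,0],0.2]
    - [[-0.5,0,-4],[0,-3.2,0],0.2]
    - [[-0.5,0,-4],[0,0,0],0.2]
    - [[-0.5,0,-4],[0,0,0],0.2]
    - [[-0.5,0,-4],[0,0,0],0.2]
    - [[-0.5,0,-4],[0,0,0],0.2]
    - [[-0.5,0,-4],[0,0,0],0.2]
    - [[-0.5,0,-4],[0,0,0],0.2]
    - [[-0.5,0,-4],[0,0,0],0.2]
    - [[-0.5,0,-4],[0,0,0],0.2]
    - [[-0.5,0,-4],[0,0,0],0.2]
    - [[-0.5,0,-4],[0,0,0],0.2]

```text
clock: 13.37
position: [0.4785, 0.0637, 0.2305]
orientation: [-0.03, 0.041, -0.704, 0.708]
force: [0.3, -0.4, -0.2]
finger_gap: 0.604
```

Call:
arm_command:
  increments:
    - [[0,0,-4],[0,0,0],0.2]
    - [[0,0,-3],[0,0,0],0.2]
    - [[0,0,-2],[0,0,0],0.2]
    - [[0,0,0],[0,0,0],0.2]
    - [[0,0,0],[0,0,0],0.2]

```text
clock: 13.78
position: [0.4599, 0.1704, 0.2262]
orientation: [-0.037, 0.054, -0.705, 0.706]
force: [-1.4, -1.1, -0.1]
finger_gap: 0.598
```

Run:
```python
from h import *
s,p,M=tool();print(s["clock"],p,s["joints"].round(2))
delta([.4757,.2215,.111],.10+np.pi)
```

```text
13.7833 [0.45987651 0.17037551 0.22624641] [-0.16  0.36 -0.36  2.12  0.18  0.71 -2.08]
shift tool cm now [-2.51 11.47 -4.86] rotvec [0.   1.72 1.37] after-turn cm [-2.08 11.52 -4.93]
```

Call:
arm_command:
  increments:
    - [[-1,0,-2.2],[0,1.7,1.3],0.2]
    - [[-1,1,-2.2],[0,0,0],0.2]
    - [[0,2,0],[0,0,0],0.2]
    - [[0,1,0],[0,0,0],0.2]
    - [[0,0,0],[0,0,0],0.2]
    - [[0,0,0],[0,0,0],0.2]

```text
clock: 14.28
position: [0.4715, 0.211, 0.1812]
orientation: [-0.031, 0.037, -0.704, 0.709]
force: [0.5, -0.7, 0.1]
finger_gap: 0.6
```

Run:
```python
from h import *
s,p,M=tool();print(s["clock"],p)
delta([.4757,.2215,.111],.10+np.pi)
```

```text
14.2833 [0.4715118  0.21096056 0.18115963]
shift tool cm now [-0.58  7.01 -1.05] rotvec [-0.34 -0.2   0.47] after-turn cm [-0.52  7.02 -1.01]
```

Call:
arm_command:
  increments:
    - [[-0.5,0,-1.0],[0,0,0.4],0.2]
    - [[0,1,0],[0,0,0],0.2]
    - [[0,1.5,0],[0,0,0],0.2]
    - [[0,1,0],[0,0,0],0.2]
    - [[0,0,0],[0,0,0],0.2]
    - [[0,0,0],[0,0,0],0.2]

```text
clock: 14.78
position: [0.4776, 0.2193, 0.1454]
orientation: [-0.033, 0.031, -0.704, 0.709]
force: [0.7, -0.1, 0.3]
finger_gap: 0.6
```

Run:
```python
from h import *
s,p,M=tool();print(s["clock"],p)
delta([.4757,.2215,.111],.10+np.pi)
im=r.read_camera("wrist");cv2.imwrite("pics/w5.png",im)
```

```text
14.7833 [0.47761315 0.2193077  0.14543504]
shift tool cm now [ 0.18  3.44 -0.26] rotvec [-0.36 -0.48 -0.15] after-turn cm [ 0.17  3.44 -0.24]
```

View pics/w5.png

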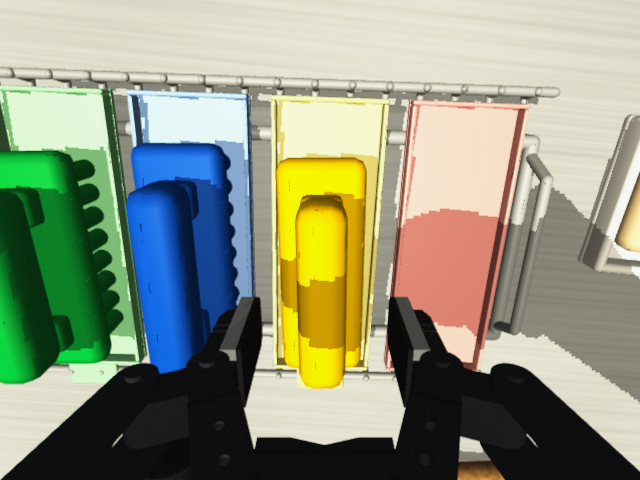

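The yellow bar (x≈322) is between the pads and parallel to them. Descend and grip.

Call:
arm_command:
  increments:
    - [[0.2,0.5,-0.2],[0,-0.5,0],0.2]
    - [[0,1.0,0],[0,0,0],0.2]
    - [[0,1.0,0],[0,0,0],0.2]
    - [[0,0.6,0],[0,0,0],0.2]
    - [[0,0,0],[0,0,0],0.2]
    - [[0,0,0],[0,0,0],0.2]

```text
clock: 15.33
position: [0.476, 0.2213, 0.1124]
orientation: [-0.037, 0.034, -0.704, 0.708]
force: [-0.0, -0.2, 0.7]
finger_gap: 0.599
```

Run:
```python
from h import *
s,p,M=tool();print(s["clock"],p,s["force"])
delta([.4757,.2215,.111],.10+np.pi)
```

```text
15.3333 [0.47597109 0.22134256 0.11242413] [-0.01965995 -0.16240443  0.73203436]
shift tool cm now [ 0.03  0.14 -0.02] rotvec [-0.32  0.06 -0.27] after-turn cm [ 0.03  0.14 -0.02]
```

Call:
arm_command:
  increments:
    - [[0,0.12,0],[0,0,0],0.2]
    - [[0,0,0],[0,0,0],-1]
    - [[0,0,0],[0,0,0],-1]
    - [[0,0,0],[0,0,0],-1]
    - [[0,0,0],[0,0,0],-1]
    - [[0,0,0],[0,0,0],-1]
    - [[0,0,0],[0,0,0],-1]
  squeeze: 45

```text
clock: 15.92
position: [0.476, 0.2212, 0.1113]
orientation: [-0.037, 0.034, -0.704, 0.708]
force: [-0.1, 0.3, -1.8]
finger_gap: 0.252
```

Call:
arm_command:
  increments:
    - [[0,-1.0,0],[0,0,0],-1]
    - [[0,-2.0,0],[0,0,0],-1]
    - [[0,-3,0],[0,0,0],-1]
    - [[0,-3,0],[0,0,0],-1]
    - [[0,-2,0],[0,0,0],-1]
    - [[0,-1,0],[0,0,0],-1]
    - [[0,0,0],[0,0,0],-1]

```text
clock: 16.5
position: [0.4735, 0.2213, 0.2389]
orientation: [-0.037, 0.036, -0.704, 0.709]
force: [0.6, 0.0, -1.9]
finger_gap: 0.251
```

Run:
```python
from h import *
s,p,M=tool();print(s["clock"],p,s["force"])
delta([.4775,-.332,.24],-.01+np.pi)
```

```text
16.5 [0.47348892 0.22127076 0.23889391] [ 0.64786546  0.04900593 -1.89279617]
shift tool cm now [ 5.23  0.29 55.08] rotvec [-0.42  6.42 -0.08] after-turn cm [-0.95 -0.11 55.32]
```

Call:
arm_command:
  increments:
    - [[0,0,1.5],[0,3.2,0],-1]
    - [[0,0,3],[0,3.2,0],-1]
    - [[0,0,4],[0,0,0],-1]
    - [[0,0,4],[0,0,0],-1]
    - [[0,0,4],[0,0,0],-1]
    - [[-0.1,0,4],[0,0,0],-1]
    - [[-0.1,0,4],[0,0,0],-1]
    - [[-0.1,0,4],[0,0,0],-1]
    - [[-0.1,0,4],[0,0,0],-1]
    - [[-0.1,0,4],[0,0,0],-1]
    - [[-0.1,0,4],[0,0,0],-1]
    - [[-0.1,0,4],[0,0,0],-1]

```text
clock: 17.5
position: [0.466, -0.2316, 0.2338]
orientation: [-0.011, 0.003, 0.707, -0.707]
force: [0.7, 0.2, -1.7]
finger_gap: 0.244
```

Call:
arm_command:
  increments:
    - [[0,0,3],[0,0,0],-1]
    - [[0,0,2],[0,0,0],-1]
    - [[0,0,1],[0,0,0],-1]
    - [[0,0,0],[0,0,0],-1]
    - [[0,0,0],[0,0,0],-1]

```text
clock: 17.92
position: [0.4542, -0.3083, 0.2288]
orientation: [0.025, -0.009, -0.706, 0.707]
force: [-0.2, 0.5, -1.7]
finger_gap: 0.246
```

Run:
```python
from h import *
s,p,M=tool();print(s["clock"],p,s["force"])
delta([.4775,-.332,.0728],-.01+np.pi)
```

```text
17.9167 [ 0.4541757  -0.30829344  0.22884651] [-0.15915243  0.53476599 -1.669913  ]
shift tool cm now [-2.79 15.55  2.23] rotvec [-0.08 -2.2   1.28] after-turn cm [-2.36 15.6   2.35]
```

Call:
arm_command:
  increments:
    - [[-1.2,1,1.2],[0,-1.2,1.0],-1]
    - [[-1.1,2,1.1],[0,0,0],-1]
    - [[0,2,0],[0,0,0],-1]
    - [[0,1,0],[0,0,0],-1]
    - [[0,0,0],[0,0,0],-1]
    - [[0,0,0],[0,0,0],-1]

```text
clock: 18.42
position: [0.4774, -0.3199, 0.166]
orientation: [-0.007, 0.002, 0.709, -0.705]
force: [-0.0, -0.4, -1.0]
finger_gap: 0.249
```

Run:
```python
from h import *
s,p,M=tool();print(s["clock"],p,s["force"])
delta([.4775,-.332,.0728],-.01+np.pi)
```

```text
18.4167 [ 0.47735451 -0.31987233  0.16604734] [-0.01741879 -0.35576908 -1.03622456]
shift tool cm now [-0.1   9.32  1.27] rotvec [ 0.35 -0.21  0.4 ] after-turn cm [-0.03  9.32  1.21]
```

Call:
arm_command:
  increments:
    - [[0,0,1.2],[0.3,0,0.4],-1]
    - [[0,1,0],[0,0,0],-1]
    - [[0,2,0],[0,0,0],-1]
    - [[0,1.5,0],[0,0,0],-1]
    - [[0,0,0],[0,0,0],-1]
    - [[0,0,0],[0,0,0],-1]

```text
clock: 18.92
position: [0.4802, -0.3325, 0.1235]
orientation: [0.001, -0.007, -0.706, 0.708]
force: [0.5, 0.2, -1.3]
finger_gap: 0.249
```

Run:
```python
from h import *
s,p,M=tool();print(s["clock"],p,s["force"])
delta([.4775,-.332,.0728],-.01+np.pi)
```

```text
18.9167 [ 0.48018283 -0.33245165  0.12347267] [ 0.47561497  0.23893657 -1.26027566]
shift tool cm now [ 0.31  5.06 -0.06] rotvec [-0.22 -0.05 -0.49] after-turn cm [ 0.27  5.07 -0.04]
```

Call:
arm_command:
  increments:
    - [[0.3,0.6,0],[-0.2,0,-0.4],-1]
    - [[0,1.0,0],[0,0,0],-1]
    - [[0,1.0,0],[0,0,0],-1]
    - [[0,1.0,0],[0,0,0],-1]
    - [[0,0.6,0],[0,0,0],-1]
    - [[0,0.2,0],[0,0,0],-1]
    - [[0,0,0],[0,0,0],-1]
    - [[0,0,0],[0,0,0],-1]

```text
clock: 19.58
position: [0.4784, -0.3338, 0.0771]
orientation: [0.003, -0.006, -0.706, 0.708]
force: [0.3, -0.5, -1.7]
finger_gap: 0.251
```

Call:
arm_command:
  increments:
    - [[0,0.1,0],[0,0,0],-1]
    - [[0,0,0],[0,0,0],-1]

```text
clock: 19.75
position: [0.4786, -0.3338, 0.0762]
orientation: [0.002, -0.006, -0.706, 0.708]
force: [0.6, -0.5, -0.8]
finger_gap: 0.246
```

Call:
arm_command:
  increments:
    - [[0,0.25,0.1],[0,0,0],-1]
    - [[0,0.2,0],[0,0,0],-1]
    - [[0,0,0],[0,0,0],-1]

```text
clock: 20.0
position: [0.4794, -0.3354, 0.0727]
orientation: [0.002, -0.006, -0.706, 0.708]
force: [0.3, 0.5, -1.9]
finger_gap: 0.244
```

Call:
arm_command:
  increments:
    - [[0,0.2,0],[0,0,0],-1]

```text
clock: 20.08
position: [0.4796, -0.3357, 0.0724]
orientation: [0.002, -0.007, -0.706, 0.709]
force: [-5.7, 3.3, 31.0]
finger_gap: 0.248
```

Call:
arm_command:
  increments:
    - [[0,-0.1,0],[0,0,0],-1]
    - [[0,0,0],[0,0,0],0.2]
    - [[0,0,0],[0,0,0],0.2]
    - [[0,0,0],[0,0,0],0.2]
    - [[0,0,0],[0,0,0],0.2]
    - [[0,-1,0],[0,0,0],0.2]
    - [[0,-2,0],[0,0,0],0.2]
    - [[0,-3,0],[0,0,0],0.2]
    - [[0,-4,0],[0,0,0],0.2]
    - [[0,-4,0],[0,0,0],0.2]
    - [[0,-2,0],[0,0,0],0.2]
    - [[0,0,0],[0,0,0],0.2]

```text
clock: 21.08
position: [0.4782, -0.3343, 0.242]
orientation: [0.003, -0.005, -0.706, 0.708]
force: [0.5, -0.5, 0.3]
finger_gap: 0.601
```

Run:
```python
from h import *
s,p,M=tool();print(s["clock"],p,s["force"])
delta([.4757,.2915,.23],.062+np.pi)
```

```text
21.0833 [ 0.47822048 -0.33431839  0.24196185] [ 0.48726626 -0.54164475  0.25194362]
shift tool cm now [  0.96   1.04 -62.58] rotvec [-0.14 -4.2  -0.23] after-turn cm [ -3.63   1.2  -62.48]
```

Call:
arm_command:
  increments:
    - [[0,0,-2],[0,-2,0],0.2]
    - [[-0.5,0,-4],[0,-2.2,0],0.2]
    - [[-0.5,0,-4],[0,0,0],0.2]
    - [[-0.5,0,-4],[0,0,0],0.2]
    - [[-0.5,0,-4],[0,0,0],0.2]
    - [[-0.5,0,-4],[0,0,0],0.2]
    - [[-0.5,0,-4],[0,0,0],0.2]
    - [[-0.5,0,-4],[0,0,0],0.2]
    - [[-0.5,0,-4],[0,0,0],0.2]
    - [[-0.5,0,-4],[0,0,0],0.2]
    - [[-0.5,0,-4],[0,0,0],0.2]
    - [[-0.5,0,-4],[0,0,0],0.2]

```text
clock: 22.08
position: [0.497, 0.133, 0.2327]
orientation: [-0.017, 0.023, -0.703, 0.711]
force: [1.1, -0.5, -0.2]
finger_gap: 0.6
```

Call:
arm_command:
  increments:
    - [[0,0,-4],[0,0,0],0.2]
    - [[0,0,-3.5],[0,0,0],0.2]
    - [[0,0,-2.5],[0,0,0],0.2]
    - [[0,0,-1],[0,0,0],0.2]
    - [[0,0,0],[0,0,0],0.2]
    - [[0,0,0],[0,0,0],0.2]

```text
clock: 22.58
position: [0.4798, 0.2601, 0.2267]
orientation: [-0.022, 0.036, -0.704, 0.709]
force: [-0.9, -0.6, 0.4]
finger_gap: 0.604
```

Run:
```python
from h import *
s,p,M=tool();print(s["clock"],p,s["joints"].round(2))
delta([.4757,.2915,.111],.062+np.pi)
```

```text
22.5833 [0.47977821 0.26013375 0.22668053] [-0.32  0.42 -0.34  2.01  0.2   0.76 -2.27]
shift tool cm now [-0.07 11.55 -3.25] rotvec [-0.44  1.18  1.1 ] after-turn cm [ 0.21 11.57 -3.16]
```

Call:
arm_command:
  increments:
    - [[0.2,0,-1.6],[-0.4,1.0,1.0],0.2]
    - [[0,1,-1.5],[0,0,0],0.2]
    - [[0,2,0],[0,0,0],0.2]
    - [[0,1,0],[0,0,0],0.2]
    - [[0,0,0],[0,0,0],0.2]
    - [[0,0,0],[0,0,0],0.2]

```text
clock: 23.08
position: [0.4769, 0.2755, 0.1835]
orientation: [-0.015, 0.018, -0.703, 0.711]
force: [-0.2, -0.4, 0.5]
finger_gap: 0.603
```

Run:
```python
from h import *
s,p,M=tool();print(s["clock"],p)
delta([.4757,.2915,.111],.062+np.pi)
```

```text
23.0833 [0.47694008 0.27554557 0.18350756]
shift tool cm now [ 0.01  7.23 -1.69] rotvec [-0.7  -0.84  0.27] after-turn cm [ 0.02  7.25 -1.6 ]
```

Call:
arm_command:
  increments:
    - [[0,0,-1.6],[-0.6,-0.5,0.2],0.2]
    - [[0,1,0],[0,0,0],0.2]
    - [[0,1.5,0],[0,0,0],0.2]
    - [[0,1,0],[0,0,0],0.2]
    - [[0,0,0],[0,0,0],0.2]
    - [[0,0,0],[0,0,0],0.2]

```text
clock: 23.58
position: [0.4792, 0.2909, 0.1484]
orientation: [0.019, -0.017, 0.707, -0.707]
force: [0.6, 0.6, 0.1]
finger_gap: 0.6
```

Run:
```python
from h import *
s,p,M=tool();print(s["clock"],p)
delta([.4757,.2915,.111],.062+np.pi)
im=r.read_camera("wrist");cv2.imwrite("pics/w6.png",im)
```

```text
23.5833 [0.47920087 0.29089312 0.14842219]
shift tool cm now [ 0.36  3.74 -0.08] rotvec [ 0.03 -0.61 -0.22] after-turn cm [ 0.35  3.74 -0.08]
```

View pics/w6.png

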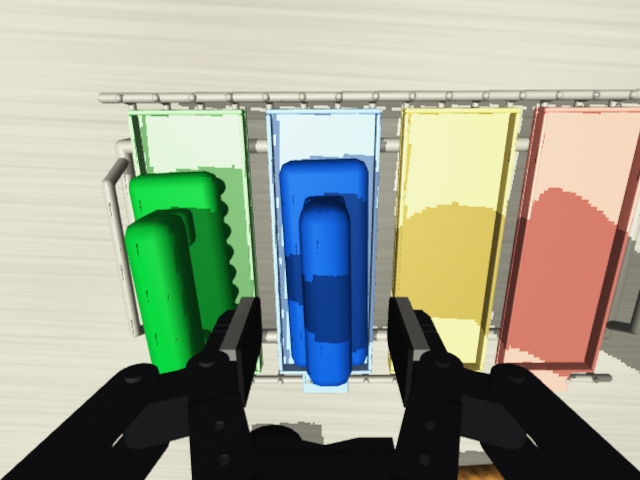

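The blue bar (x≈325) is centred. The yellow and red trays are empty. Descend and grip.

Call:
arm_command:
  increments:
    - [[0.3,0.7,-0.1],[0,-0.5,-0.2],0.2]
    - [[0,1.0,0],[0,0,0],0.2]
    - [[0,1.0,0],[0,0,0],0.2]
    - [[0,0.6,0],[0,0,0],0.2]
    - [[0,0,0],[0,0,0],0.2]
    - [[0,0,0],[0,0,0],0.2]

```text
clock: 24.13
position: [0.4764, 0.2922, 0.113]
orientation: [0.022, -0.021, 0.707, -0.706]
force: [-0.1, 0.7, 0.1]
finger_gap: 0.6
```

Run:
```python
from h import *
s,p,M=tool();print(s["clock"],p,s["force"])
delta([.4757,.2915,.111],.062+np.pi)
```

```text
24.1333 [0.47638224 0.29223848 0.11302407] [-0.11850745  0.71370078  0.07753356]
shift tool cm now [0.07 0.2  0.07] rotvec [ 0.08 -0.05 -0.09] after-turn cm [0.07 0.2  0.07]
```

Call:
arm_command:
  increments:
    - [[0,0.2,0],[0,0,0],0.2]
    - [[0,0,0],[0,0,0],-1]
    - [[0,0,0],[0,0,0],-1]
    - [[0,0,0],[0,0,0],-1]
    - [[0,0,0],[0,0,0],-1]
    - [[0,0,0],[0,0,0],-1]
    - [[0,0,0],[0,0,0],-1]
  squeeze: 45

```text
clock: 24.72
position: [0.4766, 0.2922, 0.1112]
orientation: [0.022, -0.021, 0.707, -0.706]
force: [-0.2, -0.1, -0.9]
finger_gap: 0.249
```

Call:
arm_command:
  increments:
    - [[0,-1.0,0],[0,0,0],-1]
    - [[0,-2.0,0],[0,0,0],-1]
    - [[0,-3,0],[0,0,0],-1]
    - [[0,-3,0],[0,0,0],-1]
    - [[0,-2,0],[0,0,0],-1]
    - [[0,-1,0],[0,0,0],-1]
    - [[0,0,0],[0,0,0],-1]

```text
clock: 25.3
position: [0.4749, 0.2914, 0.2384]
orientation: [-0.021, 0.022, -0.707, 0.707]
force: [-0.2, -0.0, -1.5]
finger_gap: 0.248
```

Run:
```python
from h import *
s,p,M=tool();print(s["clock"],p,s["force"])
delta([.478,-.26,.24],-.01+np.pi)
```

```text
25.3 [0.47493842 0.29142899 0.23842141] [-0.19805034 -0.04290024 -1.50735616]
shift tool cm now [ 3.1  -0.15 55.06] rotvec [-0.01  4.11  0.05] after-turn cm [-0.86 -0.16 55.14]
```

Call:
arm_command:
  increments:
    - [[0,0,1.5],[0,2,0],-1]
    - [[0,0,3],[0,2,0],-1]
    - [[-0.2,0,4],[0,0,0],-1]
    - [[-0.2,0,4],[0,0,0],-1]
    - [[-0.2,0,4],[0,0,0],-1]
    - [[-0.2,0,4],[0,0,0],-1]
    - [[-0.2,0,4],[0,0,0],-1]
    - [[-0.2,0,4],[0,0,0],-1]
    - [[-0.2,0,4],[0,0,0],-1]
    - [[-0.2,0,4],[0,0,0],-1]
    - [[-0.2,0,4],[0,0,0],-1]
    - [[-0.2,0,4],[0,0,0],-1]

```text
clock: 26.3
position: [0.4764, -0.1625, 0.2239]
orientation: [-0.015, -0.005, 0.708, -0.706]
force: [0.6, -0.9, -1.7]
finger_gap: 0.255
```

Call:
arm_command:
  increments:
    - [[0,0,3],[0,0,0],-1]
    - [[0,0,2],[0,0,0],-1]
    - [[0,0,1],[0,0,0],-1]
    - [[0,0,0],[0,0,0],-1]
    - [[0,0,0],[0,0,0],-1]

```text
clock: 26.72
position: [0.4635, -0.2397, 0.2165]
orientation: [-0.031, -0.0, 0.707, -0.706]
force: [-0.3, 0.6, -1.4]
finger_gap: 0.25
```

Run:
```python
from h import *
s,p,M=tool();print(s["clock"],p,s["force"])
delta([.478,-.26,.0727],-.01+np.pi)
```

```text
26.7167 [ 0.46350305 -0.2396846   0.21645757] [-0.29886223  0.64971428 -1.38712711]
shift tool cm now [-2.17 14.29  1.98] rotvec [ 0.09 -1.91  2.52] after-turn cm [-1.47 14.38  2.02]
```

Call:
arm_command:
  increments:
    - [[-0.8,1,1.2],[0,-1.2,1.8],-1]
    - [[-0.7,2,1.1],[0,0,0],-1]
    - [[0,1.5,0],[0,0,0],-1]
    - [[0,0.5,0],[0,0,0],-1]
    - [[0,0,0],[0,0,0],-1]
    - [[0,0,0],[0,0,0],-1]

```text
clock: 27.22
position: [0.4772, -0.2512, 0.1632]
orientation: [-0.008, -0.003, 0.71, -0.704]
force: [0.3, 0.4, -1.6]
finger_gap: 0.249
```

Run:
```python
from h import *
s,p,M=tool();print(s["clock"],p,s["force"])
delta([.478,-.26,.0727],-.01+np.pi)
```

```text
27.2167 [ 0.47717193 -0.25121904  0.16316317] [ 0.30306556  0.40799343 -1.62593129]
shift tool cm now [-0.22  9.04  0.96] rotvec [0.5  0.16 0.85] after-turn cm [-0.09  9.05  0.88]
```

Call:
arm_command:
  increments:
    - [[0,0,0.9],[0.4,0,0.8],-1]
    - [[0,1,0],[0,0,0],-1]
    - [[0,2,0],[0,0,0],-1]
    - [[0,1.5,0],[0,0,0],-1]
    - [[0,0,0],[0,0,0],-1]
    - [[0,0,0],[0,0,0],-1]

```text
clock: 27.72
position: [0.4803, -0.2593, 0.1197]
orientation: [-0.002, -0.004, -0.706, 0.708]
force: [0.4, -0.1, -0.9]
finger_gap: 0.248
```

Run:
```python
from h import *
s,p,M=tool();print(s["clock"],p,s["force"])
delta([.478,-.26,.0727],-.01+np.pi)
```

```text
27.7167 [ 0.48034009 -0.25930942  0.11973406] [ 0.38256121 -0.13713401 -0.8919771 ]
shift tool cm now [0.27 4.7  0.06] rotvec [-0.11  0.4  -0.5 ] after-turn cm [0.23 4.7  0.07]
```

Call:
arm_command:
  increments:
    - [[0.2,0.6,0.1],[-0.1,0.3,-0.4],-1]
    - [[0,1.0,0],[0,0,0],-1]
    - [[0,1.0,0],[0,0,0],-1]
    - [[0,0.9,0],[0,0,0],-1]
    - [[0,0.5,0],[0,0,0],-1]
    - [[0,0.2,0],[0,0,0],-1]
    - [[0,0,0],[0,0,0],-1]
    - [[0,0,0],[0,0,0],-1]

```text
clock: 28.38
position: [0.4798, -0.2613, 0.0752]
orientation: [0.002, -0.005, -0.707, 0.708]
force: [0.1, -0.4, -1.1]
finger_gap: 0.249
```

Call:
arm_command:
  increments:
    - [[0,0.1,0],[0,0,0],-1]
    - [[0,0,0],[0,0,0],-1]

```text
clock: 28.55
position: [0.4801, -0.2613, 0.0744]
orientation: [0.001, -0.005, -0.706, 0.708]
force: [-0.1, 0.2, -0.9]
finger_gap: 0.247
```

Call:
arm_command:
  increments:
    - [[0,0.2,0],[0,0,0],-1]
    - [[0,0,0],[0,0,0],-1]

```text
clock: 28.72
position: [0.4805, -0.2615, 0.0728]
orientation: [0.001, -0.006, -0.706, 0.708]
force: [-0.6, -0.7, -0.7]
finger_gap: 0.25
```

Call:
arm_command:
  increments:
    - [[0,0.2,0],[0,0,0],-1]

```text
clock: 28.8
position: [0.4811, -0.2619, 0.0717]
orientation: [0.001, -0.006, -0.706, 0.708]
force: [-3.0, 0.5, 33.1]
finger_gap: 0.251
```

Contact. Release blue and rise.

Call:
arm_command:
  increments:
    - [[0,-0.1,0],[0,0,0],-1]
    - [[0,0,0],[0,0,0],0.2]
    - [[0,0,0],[0,0,0],0.2]
    - [[0,0,0],[0,0,0],0.2]
    - [[0,0,0],[0,0,0],0.2]
    - [[0,-1,0],[0,0,0],0.2]
    - [[0,-2,0],[0,0,0],0.2]
    - [[0,-3,0],[0,0,0],0.2]
    - [[0,-4,0],[0,0,0],0.2]
    - [[0,-4,0],[0,0,0],0.2]
    - [[0,-2,0],[0,0,0],0.2]
    - [[0,0,0],[0,0,0],0.2]

```text
clock: 29.8
position: [0.4792, -0.2606, 0.2417]
orientation: [0.001, -0.005, -0.706, 0.708]
force: [0.8, -0.0, 0.0]
finger_gap: 0.6
```

Run:
```python
from h import *
s,p,M=tool();print(s["clock"],p,s["force"])
delta([.4655,.363,.23],.068+np.pi)
```

```text
29.8 [ 0.47919307 -0.26059244  0.24174522] [ 0.75134089 -0.03761642  0.01141218]
shift tool cm now [  1.89   1.05 -62.35] rotvec [-0.11 -4.37 -0.25] after-turn cm [ -2.87   1.17 -62.31]
```

Call:
arm_command:
  increments:
    - [[0,0,-2],[0,-2,0],0.2]
    - [[-0.4,0,-4],[0,-2.4,0],0.2]
    - [[-0.4,0,-4],[0,0,0],0.2]
    - [[-0.4,0,-4],[0,0,0],0.2]
    - [[-0.4,0,-4],[0,0,0],0.2]
    - [[-0.4,0,-4],[0,0,0],0.2]
    - [[-0.4,0,-4],[0,0,0],0.2]
    - [[-0.4,0,-4],[0,0,0],0.2]
    - [[-0.4,0,-4],[0,0,0],0.2]
    - [[-0.4,0,-4],[0,0,0],0.2]
    - [[-0.4,0,-4],[0,0,0],0.2]
    - [[-0.4,0,-4],[0,0,0],0.2]

```text
clock: 30.8
position: [0.4847, 0.2073, 0.2333]
orientation: [-0.02, 0.025, -0.702, 0.711]
force: [0.2, 0.2, -0.1]
finger_gap: 0.606
```

Call:
arm_command:
  increments:
    - [[0,0,-4],[0,0,0],0.2]
    - [[0,0,-3.5],[0,0,0],0.2]
    - [[0,0,-2.5],[0,0,0],0.2]
    - [[0,0,-1],[0,0,0],0.2]
    - [[0,0,0],[0,0,0],0.2]
    - [[0,0,0],[0,0,0],0.2]

```text
clock: 31.3
position: [0.4654, 0.3342, 0.2268]
orientation: [-0.025, 0.038, -0.703, 0.71]
force: [0.3, 0.1, 0.7]
finger_gap: 0.602
```

Run:
```python
from h import *
s,p,M=tool();print(s["clock"],p,s["joints"].round(2))
delta([.4655,.363,.111],.068+np.pi)
```

```text
31.3 [0.46543321 0.33422707 0.22676369] [-0.43  0.46 -0.37  1.95  0.22  0.79 -2.4 ]
shift tool cm now [-0.47 11.54 -2.97] rotvec [-0.54  1.19  1.04] after-turn cm [-0.2  11.58 -2.87]
```

Call:
arm_command:
  increments:
    - [[-0.1,0,-1.5],[-0.5,0.9,1.0],0.2]
    - [[-0.1,1,-1.4],[0,0,0],0.2]
    - [[0,2,0],[0,0,0],0.2]
    - [[0,1,0],[0,0,0],0.2]
    - [[0,0,0],[0,0,0],0.2]
    - [[0,0,0],[0,0,0],0.2]

```text
clock: 31.8
position: [0.4673, 0.3476, 0.1834]
orientation: [-0.019, 0.021, -0.702, 0.712]
force: [0.1, 0.2, -0.8]
finger_gap: 0.599
```

Run:
```python
from h import *
s,p,M=tool();print(s["clock"],p)
delta([.4655,.363,.111],.068+np.pi)
```

```text
31.8 [0.4673137  0.34759571 0.18343182]
shift tool cm now [ 0.07  7.22 -1.65] rotvec [-0.79 -0.64  0.2 ] after-turn cm [ 0.08  7.24 -1.55]
```

Call:
arm_command:
  increments:
    - [[0,0,-1.6],[-0.7,-0.5,0.2],0.2]
    - [[0,1,0],[0,0,0],0.2]
    - [[0,1.5,0],[0,0,0],0.2]
    - [[0,1,0],[0,0,0],0.2]
    - [[0,0,0],[0,0,0],0.2]
    - [[0,0,0],[0,0,0],0.2]

```text
clock: 32.3
position: [0.4693, 0.3633, 0.1486]
orientation: [0.023, -0.02, 0.707, -0.706]
force: [0.2, 0.4, 1.0]
finger_gap: 0.597
```

Run:
```python
from h import *
s,p,M=tool();print(s["clock"],p)
delta([.4655,.363,.111],.068+np.pi)
im=r.read_camera("wrist");cv2.imwrite("pics/w7.png",im)
```

```text
32.3 [0.46931755 0.36326128 0.14856787]
shift tool cm now [0.4  3.75 0.01] rotvec [ 0.08 -0.37 -0.28] after-turn cm [0.38 3.76 0.  ]
```

View pics/w7.png

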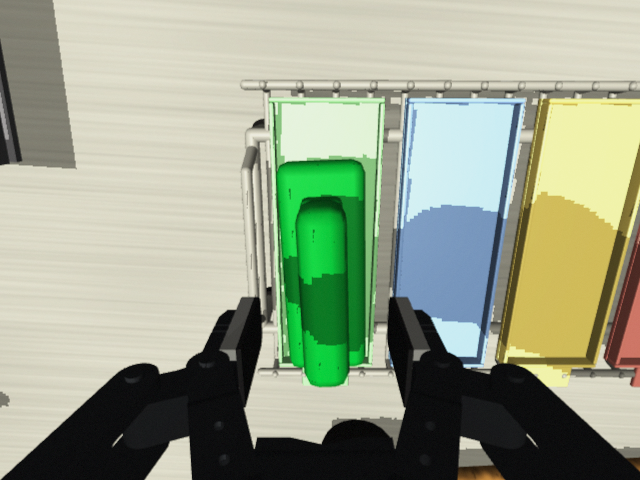

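The green bar (x≈325) is centred. The rack's side wire (x≈255) is low, below the fingertips.

Call:
arm_command:
  increments:
    - [[0.3,0.7,0],[0,-0.4,-0.2],0.2]
    - [[0,1.0,0],[0,0,0],0.2]
    - [[0,1.0,0],[0,0,0],0.2]
    - [[0,0.6,0],[0,0,0],0.2]
    - [[0,0,0],[0,0,0],0.2]
    - [[0,0,0],[0,0,0],0.2]

```text
clock: 32.85
position: [0.4665, 0.3635, 0.1132]
orientation: [0.025, -0.024, 0.708, -0.706]
force: [0.1, 0.2, 0.2]
finger_gap: 0.6
```

Call:
arm_command:
  increments:
    - [[0,0.2,0],[0,0,0],0.2]
    - [[0,0,0],[0,0,0],-1]
    - [[0,0,0],[0,0,0],-1]
    - [[0,0,0],[0,0,0],-1]
    - [[0,0,0],[0,0,0],-1]
    - [[0,0,0],[0,0,0],-1]
    - [[0,0,0],[0,0,0],-1]
  squeeze: 45

```text
clock: 33.43
position: [0.4668, 0.3636, 0.1115]
orientation: [0.026, -0.023, 0.708, -0.706]
force: [-0.2, -0.5, -1.4]
finger_gap: 0.252
```

Call:
arm_command:
  increments:
    - [[0,-1.0,0],[0,0,0],-1]
    - [[0,-2.0,0],[0,0,0],-1]
    - [[0,-3,0],[0,0,0],-1]
    - [[0,-3,0],[0,0,0],-1]
    - [[0,-2,0],[0,0,0],-1]
    - [[0,-1,0],[0,0,0],-1]
    - [[0,0,0],[0,0,0],-1]

```text
clock: 34.02
position: [0.4648, 0.362, 0.2379]
orientation: [-0.024, 0.025, -0.706, 0.707]
force: [-0.1, 0.8, -1.3]
finger_gap: 0.249
```

Run:
```python
from h import *
s,p,M=tool();print(s["clock"],p,s["force"])
delta([.479,-.116,.24],-.01+np.pi)
```

```text
34.0167 [0.46478178 0.36199127 0.23790068] [-0.07240809  0.7803826  -1.26513066]
shift tool cm now [ 1.92 -0.18 47.78] rotvec [-0.03  4.58  0.06] after-turn cm [-1.9  -0.21 47.78]
```

Call:
arm_command:
  increments:
    - [[0,0,1.5],[0,2.3,0],-1]
    - [[0,0,3],[0,2.3,0],-1]
    - [[-0.3,-0.2,4],[0,0,0],-1]
    - [[-0.3,-0.2,4],[0,0,0],-1]
    - [[-0.3,-0.2,4],[0,0,0],-1]
    - [[-0.3,-0.2,4],[0,0,0],-1]
    - [[-0.3,0,4],[0,0,0],-1]
    - [[-0.3,0,4],[0,0,0],-1]
    - [[-0.3,0,4],[0,0,0],-1]
    - [[-0.3,0,4],[0,0,0],-1]

```text
clock: 34.85
position: [0.474, -0.0092, 0.2345]
orientation: [0.013, 0.002, -0.707, 0.707]
force: [0.7, 0.3, -1.4]
finger_gap: 0.247
```

Call:
arm_command:
  increments:
    - [[0,0,3],[0,0,0],-1]
    - [[0,0,2],[0,0,0],-1]
    - [[0,0,1],[0,0,0],-1]
    - [[0,0,0],[0,0,0],-1]
    - [[0,0,0],[0,0,0],-1]

```text
clock: 35.27
position: [0.4623, -0.0874, 0.2281]
orientation: [0.03, -0.002, -0.705, 0.709]
force: [-0.1, 0.2, -1.2]
finger_gap: 0.252
```

Run:
```python
from h import *
s,p,M=tool();print(s["clock"],p,s["force"])
delta([.479,-.117,.073],-.01+np.pi)
```

```text
35.2667 [ 0.46229901 -0.08741268  0.22809089] [-0.13397515  0.19231159 -1.20847177]
shift tool cm now [-2.41 15.45  2.77] rotvec [-0.35 -2.06  2.23] after-turn cm [-1.7  15.51  2.94]
```

Call:
arm_command:
  increments:
    - [[-0.9,1,1.6],[-0.3,-1.2,1.8],-1]
    - [[-0.8,2,1.6],[0,0,0],-1]
    - [[0,2,0],[0,0,0],-1]
    - [[0,1,0],[0,0,0],-1]
    - [[0,0,0],[0,0,0],-1]
    - [[0,0,0],[0,0,0],-1]

```text
clock: 35.77
position: [0.4791, -0.1093, 0.1649]
orientation: [-0.005, 0.001, 0.709, -0.705]
force: [-0.5, 0.0, -0.5]
finger_gap: 0.245
```

Run:
```python
from h import *
s,p,M=tool();print(s["clock"],p,s["force"])
delta([.479,-.117,.073],-.01+np.pi)
```

```text
35.7667 [ 0.4790653  -0.10928268  0.164856  ] [-0.49980566  0.01926325 -0.52739553]
shift tool cm now [-0.05  9.18  0.82] rotvec [0.3  0.03 0.34] after-turn cm [-0.    9.19  0.77]
```

Call:
arm_command:
  increments:
    - [[0,0,0.8],[0.3,0,0.3],-1]
    - [[0,1,0],[0,0,0],-1]
    - [[0,2,0],[0,0,0],-1]
    - [[0,1.5,0],[0,0,0],-1]
    - [[0,0,0],[0,0,0],-1]
    - [[0,0,0],[0,0,0],-1]

```text
clock: 36.27
position: [0.4828, -0.1139, 0.1209]
orientation: [-0.002, -0.004, -0.707, 0.707]
force: [0.1, 0.4, -1.4]
finger_gap: 0.247
```

Run:
```python
from h import *
s,p,M=tool();print(s["clock"],p,s["force"])
delta([.479,-.117,.073],-.01+np.pi)
im=r.read_camera("wrist");cv2.imwrite("pics/w8.png",im)
```

```text
36.2667 [ 0.48279806 -0.11390264  0.12091459] [ 0.09908236  0.36123357 -1.43583508]
shift tool cm now [0.42 4.79 0.31] rotvec [-0.    0.42 -0.51] after-turn cm [0.38 4.79 0.31]
```

View pics/w8.png

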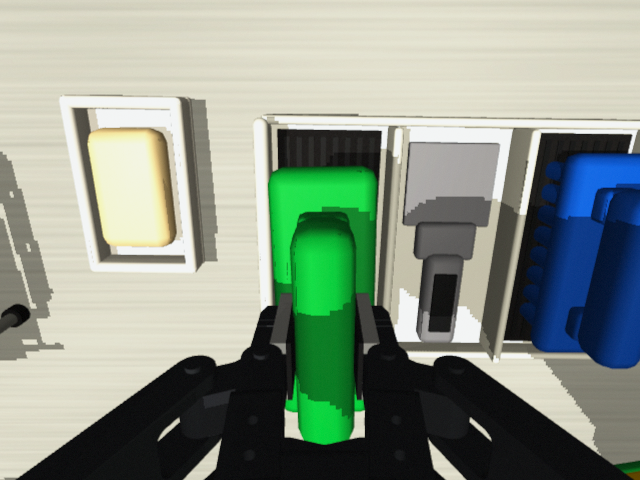

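Green is over the leftmost mat, with the scraper bay (x≈450) to its right and blue set in the bay after it. Descend.

Call:
arm_command:
  increments:
    - [[0.3,0.6,0.3],[0,0.3,-0.4],-1]
    - [[0,1.0,0],[0,0,0],-1]
    - [[0,1.0,0],[0,0,0],-1]
    - [[0,0.9,0],[0,0,0],-1]
    - [[0,0.5,0],[0,0,0],-1]
    - [[0,0.2,0],[0,0,0],-1]
    - [[0,0,0],[0,0,0],-1]
    - [[0,0,0],[0,0,0],-1]

```text
clock: 36.98
position: [0.4815, -0.1176, 0.0766]
orientation: [0.001, -0.005, -0.707, 0.707]
force: [0.5, 0.1, -1.8]
finger_gap: 0.25
```

Call:
arm_command:
  increments:
    - [[0,0.1,0],[0,0,0],-1]
    - [[0,0,0],[0,0,0],-1]

```text
clock: 37.15
position: [0.4817, -0.1175, 0.0757]
orientation: [0.001, -0.005, -0.707, 0.707]
force: [-0.1, -0.6, -1.2]
finger_gap: 0.248
```

Call:
arm_command:
  increments:
    - [[0,0.25,0],[0,0,0],-1]
    - [[0,0,0],[0,0,0],-1]

```text
clock: 37.32
position: [0.4822, -0.1176, 0.0735]
orientation: [0.001, -0.006, -0.707, 0.707]
force: [-1.0, 0.0, -2.0]
finger_gap: 0.252
```

Call:
arm_command:
  increments:
    - [[0,0.15,0],[0,0,0],-1]

```text
clock: 37.4
position: [0.4828, -0.1177, 0.0725]
orientation: [0.0, -0.006, -0.707, 0.708]
force: [-6.4, 1.1, 34.7]
finger_gap: 0.254
```

Contact. Release, rise, and back off so the cameras can see the rack.

Call:
arm_command:
  increments:
    - [[0,-0.1,0],[0,0,0],-1]
    - [[0,0,0],[0,0,0],0.2]
    - [[0,0,0],[0,0,0],0.2]
    - [[0,0,0],[0,0,0],0.2]
    - [[0,0,0],[0,0,0],0.2]
    - [[0,-1,0],[0,0,0],0.2]
    - [[0,-2,0],[0,0,0],0.2]
    - [[0,-3,0],[0,0,0],0.2]
    - [[0,-4,0],[0,0,0],0.2]
    - [[0,-4,0],[0,0,0],0.2]
    - [[0,-4,0],[0,0,0],0.2]
    - [[0,-3,0],[0,0,0],0.2]

```text
clock: 38.4
position: [0.4764, -0.1161, 0.2893]
orientation: [-0.005, -0.0, 0.708, -0.706]
force: [1.0, 0.5, -0.7]
finger_gap: 0.602
```

Call:
arm_command:
  increments:
    - [[0,0,-4],[0,0,0],0.2]
    - [[0,0,-4],[0,0,0],0.2]
    - [[0,0,-4],[0,0,0],0.2]
    - [[0,0,-4],[0,0,0],0.2]
    - [[0,0,-3],[0,0,0],0.2]
    - [[0,0,-1.5],[0,0,0],0.2]
    - [[0,0,0],[0,0,0],0.2]
    - [[0,0,0],[0,0,0],0.2]
    - [[0,0,0],[0,0,0],0.2]

```text
clock: 39.15
position: [0.4829, 0.0933, 0.3064]
orientation: [-0.002, -0.014, -0.706, 0.708]
force: [0.6, 0.5, 0.5]
finger_gap: 0.598
```

Run:
```python
from h import *
a=r.read_camera("scene");b=r.read_camera("top"); cv2.imwrite("pics/end_s.png",a);cv2.imwrite("pics/end_t.png",b)
s,p,M=tool();print(s["clock"],p)
o=np.vstack([cv2.resize(a[100:270,110:340],(640,473)),cv2.resize(b[215:315,320:560],(640,127*1))[:127]]); cv2.imwrite("pics/end.png",o)
T=dict(green=(.479,-.117),blue=(.480,-.261),yellow=(.479,-.334),red=(.478,-.404))
for n,im in(("top",b),("scene",a)):
  k=cam(n)
  for c,(x,y) in T.items():
    try:
      m,ar=comp(cmask(im,c,120),proj(k,[x,y,.05])[0],20); print(n,c,ar,[ (q.round(4).tolist(),round(e,2)) for q,e in [fit(k,m,[x,y,0],.014)]])
    except Exception as e: print(n,c,e)
```

```text
39.25 [0.48302153 0.09211207 0.30612539]
top green 677 [([0.4853, -0.1183, -0.0673], np.float64(1.29))]
top blue 1330 [([0.479, -0.261, -0.0293], np.float64(0.23))]
top yellow 1480 [([0.4778, -0.3341, -0.0349], np.float64(0.17))]
top red 1620 [([0.4768, -0.4028, -0.0108], np.float64(0.13))]
scene green 1331 [([0.4859, -0.1124, 0.0281], np.float64(0.17))]
scene blue 1436 [([0.4849, -0.2562, 0.0086], np.float64(0.11))]
scene yellow 1504 [([0.4855, -0.3297, 0.0424], np.float64(0.11))]
scene red 1333 [([0.485, -0.401, 0.086], np.float64(0.14))]
```

View pics/end.png

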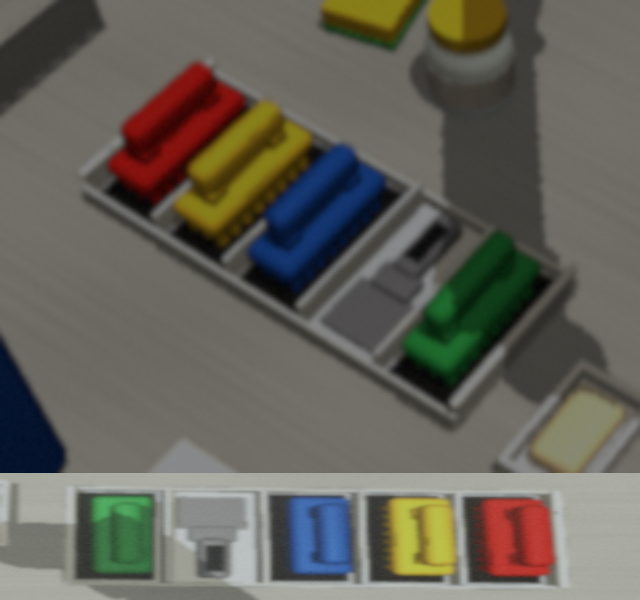

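All four brushes stand flat in the free bays: green, (scraper), blue, yellow, red. The scraper has not moved, and the arm is clear.

```bash
python3 -c "
from plant import r
print(r.sign_off(), r.get_state()['clock'])"
```

```text
the job is handed in; nothing more can be done
the job is handed in; nothing more can be done
```

I moved all four brushes to the white rack, left to right: green, (scraper), blue, yellow, red. This is the same order as on the draining rack. Each was lowered until the wrist force showed contact with the mat, then released. I handed the job in at about 39 s.

**Last checks:** The final top and scene pictures show every brush upright and flat in its own bay, with the scraper still in the second bay and the arm clear. The brush positions fitted in those pictures are mostly within about 3 mm sideways of the bay centres, up to about 5 mm.

- **Contact force:** it read 31–35 N for an instant at each set-down. The limits are 40 N for the arm or gripper's body and 120 N for the wrist.
- **Camera disagreement:** the two cameras differed by up to 8 mm and a few degrees (about 5° for yellow and red). The top view of green fitted poorly because it lay in the arm's shadow.

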